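# Hang the lift-off door on the burnout kiln

### The job

Hang the burnout kiln's loose door back on: take it from the bench, lower it, standing open, onto the kiln's two pintle pins and only let go when both knuckles are fully home, then swing it shut against the kiln's front. The hinge plate sits in slotted holes, so find the pins by feel: never press, bump or drop the door against the kiln or its pins with more than about 1.5 kg (15 N). Leave the two casting flasks and the oil jar standing where they are.

Things in the scene. Friction and masses are not known exactly. Their poses are not given: they have to be found in the camera images.
- kiln: Burnout kiln, fixed: metal case 260 mm deep (x), 240 wide (y), 262 high; vent stub on top, 165 or more behind the front, 32 higher. Origin: centre of its underside, z up. The front is the plane x = -130 mm, faces its own -x and has a brick-lined square mouth. Near the front's +y edge an upright hinge plate holds two short arms, each with an upright pintle pin; see kiln_hinge.
- kiln_hinge (a point): Drawn place of the axis of both pins at the lower shoulder: kiln x -150, y 102, z 98 mm; axes as the kiln's. Steel pins, flat-topped, 9 mm diameter, 22 long, on round shoulders (18 diameter) at 98 and 205 above the bench; tips at 120 and 227. The plate is tight but its holes are slotted: the true axis is up to 8 mm off along kiln y and up to 2 mm off along kiln x.
- kiln_mouth (a point): Centre of the chamber mouth in the kiln's front (kiln x -130, y 3.5, z 165 mm), 110 wide, 100 high. With the door shut, the door's centre lies on the line through it, 20 in front, at the same height. Axes as the kiln's.
- door_center (a point): Centre of the loose kiln door, a thin metal pan of light fibre board, 34 mm thick (x), 175 wide (y), 175 high (z), 0.34 to 0.53 kg, standing free on its lower edge. Outer face -x, with an upright black pull at y -66 standing out to 42 from the centre plane; inner face +x, lined. Its upper 45 mm are bare on both faces. On its +y edge: two knuckles, see door_hinge. Shut, its axes are the kiln's.
- door_hinge (a point): On the axis of the door's two steel knuckles, at the lower end of the lower one: door x 0, y 98.5 mm, 67.5 below the centre; axes as the door's. Each knuckle is a tube 28 long, 18 outside, with a bore of 11 right through; the upper starts 107 above the lower. Home, they rest on the shoulders, this point at 98 above the bench.
- door_top (a point): Middle of the door's top edge (34 mm thick), 87.5 above its centre; 253 above the bench when hung home. Door 90 degrees open: turned -90 degrees about z (clockwise from above) from shut, standing straight out from the kiln. Hung, it turns freely, stays where it is left and sags by about 1 degree; shut, its far edge touches the front.
- flask_a_mid (a point): Centre of a steel casting flask standing on the bench, a can 60 mm in diameter, 65 high. Not to be moved.
- flask_b_mid (a point): Centre of a smaller steel casting flask standing on the bench, 50 mm in diameter, 58 high. Not to be moved.
- oil_jar: Green glass jar with a brass cap, 68 mm in diameter, 85 high; origin at the centre of its underside. Not to be moved.
There are look-alikes about, which are no part of the job. Leave any turquoise look-alike of the part that bears door_center alone.

How it is judged:
By the outcome, as a careful person would: the job done as asked, in the order asked, and still so for the second after the job is handed in, with the robot touching nothing.
It also fails if it takes over 64 s, if anything falls off the work surface, if the arm or the gripper's body presses on something with over 40 N, if the wrist force passes 120 N, or if a joint passes its speed limit or range.

### The arm

A 6-joint arm with a two-finger parallel gripper is mounted at the origin on the work surface. World frame = base frame: x ahead of the robot, y to its left, z up, the work surface at z = 0. Lengths are in m, angles in rad, forces in N, time in s.
With the tool pointing down it reaches from about 0.35 to 0.8 m from the base axis. Payload 7.3 kg.
Tool frame: the origin (TCP) lies between the finger pads; the fingertips stand 8 mm ahead of it and the grasp point (between the pads) lies 11 mm behind it; z points along the fingers, x is the direction in which the jaws open and shut, and the axes are right-handed (so a half turn about z gives the same grasp; the last joint's range is limited). The gripper opens to 85 mm and grips with 20 to 120 N. Pads are 22 mm wide; open, the fingers measure 114 mm over their backs; the gripper's body (76 mm by 85 mm) begins 54 mm behind the grasp point. The pads swing forward as they close: fully open they stand 13 mm farther back than shut.
Start: joints at [1.035, 0.342, 1.524, -0, 1.275, -0.146], TCP at [0.199, 0.486, 0.239] pointing down, gripper open.
Joint ranges: [-2.53, 2.53], [-0.77, 2.02], [0.04, 2.7], [-1, 4.14], [0.28, 2.66], [-3.11, 3.11]. Speed limits (rad/s): [2.57, 2.57, 3.14, 3.14, 3.14, 3.14].

### API

Orientations are given as a unit quaternion [x, y, z, w].
In Python, from cell import manip gives the robot as it stands.
- The arm moves only by the shell command python3 -m pendant 'ROWS' [OPENING] [FORCE]. ROWS is JSON, a list of rows, each a list of 2 entries, a list of its own where there are three numbers: the shift along the tool's x, y, z in mm, then the turn, a rotation vector about the tool's x, y, z in rad. In form: [[[tx, ty, tz], [ax, ay, az]], ...]. A call has 1 to 10 rows; each row is the pose to reach, as a shift and turn from the pose measured when the call began, along the tool's axes at that moment; what a row does not reach only later rows make up. A row lasts 1/12 s, in which the tool goes at most 41.7 mm and 7.16 degrees, less where a joint would pass 70% of its speed; a pose out of reach is approached as far as the arm can. A call with a gripper value outside its range is refused whole. OPENING is the closure, from 0 (fully open) to 1 (shut), set as the call begins (- or left out, the last holds). The fingers move at their own pace and stop on an object; FORCE is the grip in N (left out, the last holds). Time passes only in rows, so rows that repeat a pose let the fingers close. It gives the time, the measured TCP pose, the force and the opening at its end, in the units of the state.
- manip.state(): the state, without advancing time (a new reading comes with each control period).
- manip.read_camera(name): name is "scene" or "top" or "wrist"; returns a dict with "color" (384x512x3 uint8, red, green, blue), "fov_y" (degrees; the focal length in pixels is half the picture's height over the tangent of half this angle, whatever the lens; pixels are square), "cx", "cy" (the principal point, pixels), "xyz" and "attitude" of the camera in the world. Camera axes: x right, y up, looking along -z (the intrinsics and any distortion apply to the point x, -y, -z); pixel columns grow to the right and rows downward; lengths in m; the calibration is good to about 2 mm. A picture is of the moment at which its call begins. There is no depth.
- manip.job_done(): hands the job in, once; it reports no verdict.
The state is a dict: "clock": time; "joint_positions": joint angles; "dq": joint speeds; "joint_efforts": joint torques, N m; "ee_pos": TCP position; "eef_rot": TCP orientation; "ft_force": force on the tool from outside, world axes, zero at the start; "wrist_torque": the same for the moment, N m; "gripper_width": finger opening in m.
Only numpy, scipy, OpenCV 4.12 (cv2) and the standard library are available. Lean on these libraries where they do the work, as an engineer would, in place of code of your own. Each camera call takes 0.05 s, during which the arm holds its last target.

## Working session

There is one attempt and no reset: what is moved stays moved. The work goes in short steps, Python scripts to look and compute and a shell command to move; the robot and the scene stay as the last step left them, time stands still between calls to the robot, and variables do not carry over. Pictures are saved under pics/ and viewed, and the job is handed in when it is done.

```bash
ls; mkdir -p pics; python3 - <<'E'
from cell import manip
import cv2
print(manip.state())
for n in ["scene","top","wrist"]:
    c=manip.read_camera(n)
    print(n,{k:v for k,v in c.items() if k!="color"})
    cv2.imwrite(f"pics/{n}0.png",c["color"][:,:,::-1])
E
```

```text
pics
{'clock': 0.0, 'joint_positions': array([ 1.03498503e+00,  3.42718122e-01,  1.52502745e+00, -2.88386323e-05,
        1.27539525e+00, -1.46021941e-01]), 'dq': array([-0.00134345,  0.00125766, -0.00082648, -0.00113002,  0.00021304,
       -0.00216394]), 'joint_efforts': array([ 2.20242167e-03, -4.33678937e+01, -2.46014017e+01,  6.93547236e-05,
        7.63648044e-03,  1.91289638e-05]), 'ee_pos': array([0.19929159, 0.48527827, 0.2386247 ]), 'eef_rot': array([ 8.30657862e-01,  5.56782648e-01, -6.92939029e-04,  3.45299745e-04]), 'ft_force': array([0.73400706, 0.16922919, 0.63869001]), 'wrist_torque': array([-0.02407781,  0.00465647,  0.01298139]), 'gripper_width': 0.0855008298386123}
scene {'fov_y': 52.56598691354086, 'cx': 259.1234501674486, 'cy': 196.97774723780134, 'xyz': array([ 1.16974118, -0.25116972,  1.06212489]), 'attitude': array([0.23441278, 0.19817052, 0.59991132, 0.73884065])}
top {'fov_y': 45.32452649789447, 'cx': 250.69748372646754, 'cy': 192.7617386371545, 'xyz': array([ 0.33463425, -0.13588435,  1.54362958]), 'attitude': array([-0.04435293,  0.04990289,  0.70904716, -0.70199334])}
wrist {'fov_y': 71.34287270656243, 'cx': 257.96162051326075, 'cy': 192.59465098568253, 'xyz': array([0.12943717, 0.51450526, 0.37327724]), 'attitude': array([-0.12548723, -0.08396262,  0.55060357,  0.82099875])}
```

View pics/scene0.png

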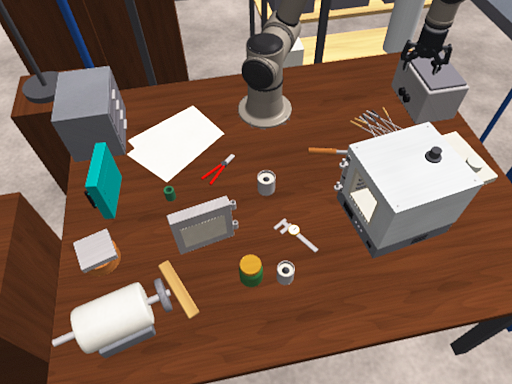

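View pics/top0.png

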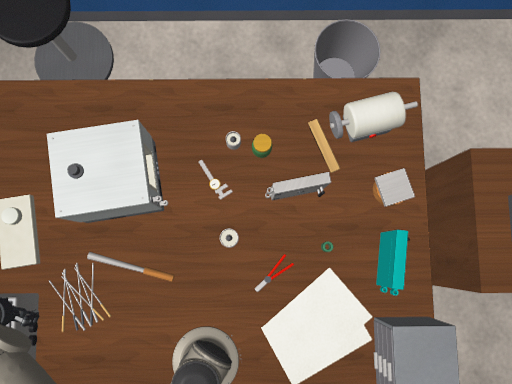

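View pics/wrist0.png

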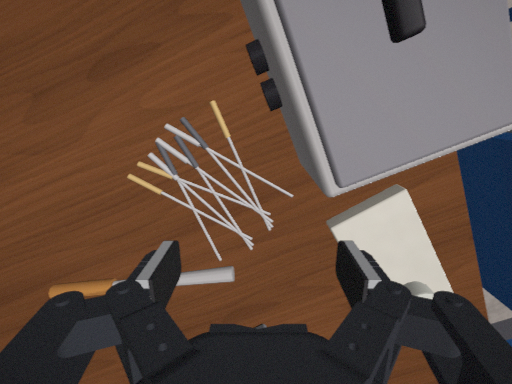

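```bash
cat > h.py <<'E'
import numpy as np, cv2
from scipy.spatial.transform import Rotation as R
from cell import manip
def K(c):
    f=c["color"].shape[0]/2/np.tan(np.radians(c["fov_y"])/2); return f,c["cx"],c["cy"]
def proj(c,P):
    P=np.atleast_2d(P); f,cx,cy=K(c)
    q=R.from_quat(c["attitude"]).inv().apply(P-c["xyz"])
    return np.c_[cx+f*q[:,0]/-q[:,2], cy-f*q[:,1]/-q[:,2]]
def ray(c,u,v):
    f,cx,cy=K(c); d=R.from_quat(c["attitude"]).apply([(u-cx)/f,-(v-cy)/f,-1]); return np.array(c["xyz"]),d
def atz(c,u,v,z):
    o,d=ray(c,u,v); return o+d*(z-o[2])/d[2]
def crop(c,u0,v0,u1,v1,k,name):
    im=c["color"][v0:v1,u0:u1,::-1]; cv2.imwrite("pics/"+name,cv2.resize(im,None,fx=k,fy=k,interpolation=cv2.INTER_CUBIC))
def tri(obs):
    A=np.zeros((3,3));b=np.zeros(3)
    for c,u,v in obs:
        o,d=ray(c,u,v);d=d/np.linalg.norm(d);M=np.eye(3)-np.outer(d,d);A+=M;b+=M@o
    return np.linalg.solve(A,b)
E
python3 - <<'E'
from h import *
t=manip.read_camera("top"); s=manip.read_camera("scene")
import pickle; pickle.dump((t,s),open("c0.pkl","wb"))
crop(t,40,110,180,230,5,"t_kiln.png"); crop(t,255,160,345,210,8,"t_door.png")
crop(s,155,180,255,260,7,"s_door.png"); crop(s,325,115,505,265,4,"s_kiln.png")
E
```

```text
(no output)
```

View pics/t_kiln.png

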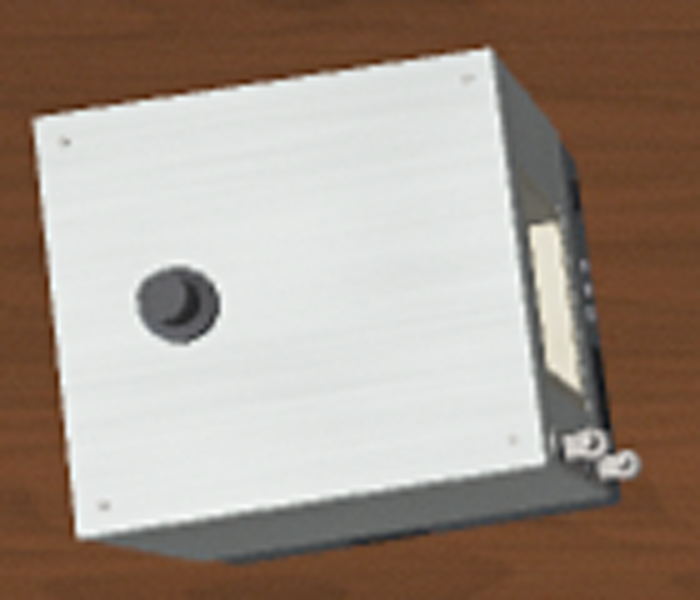

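View pics/t_door.png

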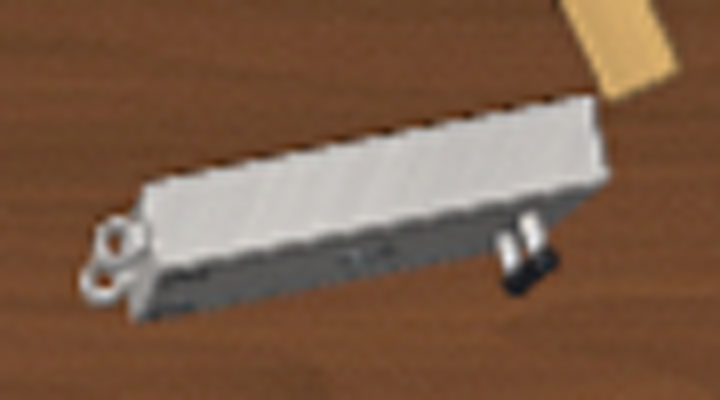

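View pics/s_door.png

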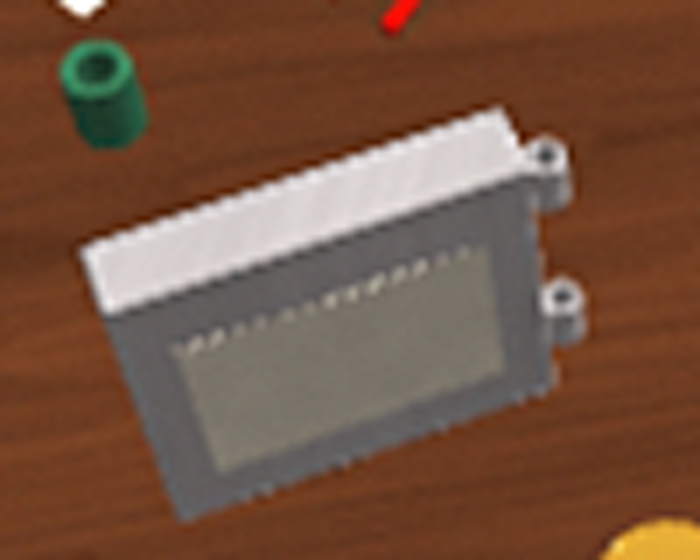

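View pics/s_kiln.png

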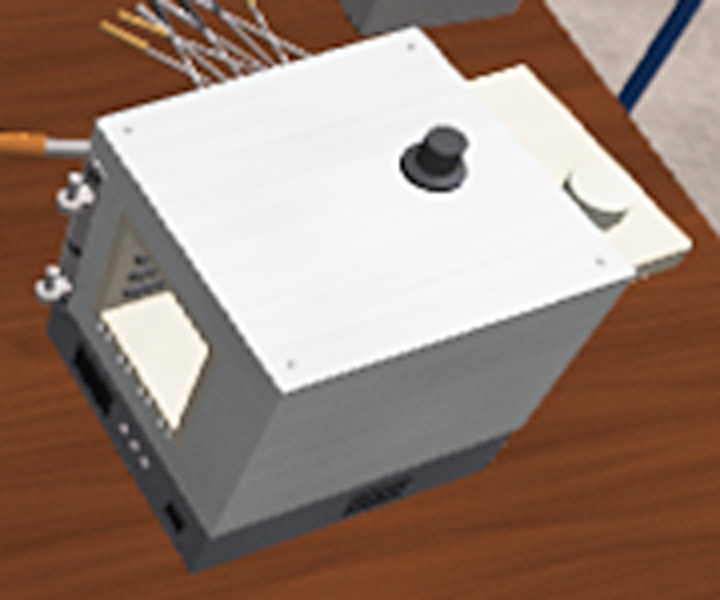

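```bash
python3 - <<'E'
from h import *
import pickle
from scipy.optimize import least_squares
t,s=pickle.load(open("c0.pkl","rb"))
def T(l,k,u,v): return [((a+.5)/k-.5+u,(b+.5)/k-.5+v) for a,b in l]
def rz(p): c,s_=np.cos(p[2]),np.sin(p[2]); return np.array([[c,-s_,0],[s_,c,0],[0,0,1]])
def fit(model,tt,ss,x0):
    model=np.array(model)/1e3
    def W(p): return model@rz(p).T+[p[0],p[1],0]
    for use in ("t","s","ts"):
        def f(p):
            r=[]
            if "t" in use: r.append((proj(t,W(p))-tt).ravel())
            if "s" in use: r.append((proj(s,W(p))-ss).ravel())
            return np.concatenate(r)
        q=least_squares(f,x0); print(use,q.x,np.degrees(q.x[2]),"\n",np.round(q.fun.reshape(-1,2),1).tolist())
    return q.x
k=[(130,120,262),(130,-120,262),(-130,-120,262),(-130,120,262)] # back robot-side...
# top crop: (78,538) back +y(robot side); (32,119) back -y ; (490,48) front -y ; (546,464) front +y
K_=fit(k,T([(78,538),(32,119),(490,48),(546,464)],5,40,110),T([(413,27),(637,272),(284,392),(98,122)],4,325,115),[.5,.4,1.6])
d=[(17,87.5,175),(17,-87.5,175),(-17,-87.5,175),(-17,87.5,175)]
D=fit(d,T([(148,185),(594,96),(607,178),(160,268)],8,255,160),T([(523,172),(107,315),(82,250),(497,108)],7,155,180),[.5,-.1,0.1])
print("hinge",rz(K_)@[-.15,.102,.098]+[K_[0],K_[1],0])
# pins direct: top crop shows lower pin tip ~ (628,461), upper (592,441)
for n,(u,v),z in(("lo",(628,461),.12),("up",(592,441),.227)):
    P=T([(u,v)],5,40,110)[0]; print(n,atz(t,*P,z))
for n,(u,v),z in(("lo",(52,273),.12),("up",(73,178),.227)):
    P=T([(u,v)],4,325,115)[0]; print(n,atz(s,*P,z))
print("knuckle",rz(D)@[0,.0985,0]+[D[0],D[1],0])
E
```

```text
t [0.5825865  0.28682473 1.72199063] 98.66279562281453 
 [[0.3, -0.5], [0.6, 0.4], [-0.4, 0.6], [-0.5, -0.5]]
s [0.58115832 0.28456235 1.72612463] 98.89965614344028 
 [[0.5, 0.5], [-0.7, -0.3], [0.3, -0.2], [0.0, 0.3]]
ts [0.58171589 0.28559569 1.72379351] 98.76609267464916 
 [[0.8, -0.1], [1.0, 0.8], [-0.0, 0.8], [-0.0, -0.3], [1.0, 0.6], [-0.2, -0.1], [0.6, -0.2], [0.5, 0.3]]
t [ 0.54873304 -0.30193993  0.1879482 ] 10.768638382986362 
 [[-0.8, -0.3], [0.0, -0.4], [0.9, 0.3], [-0.0, 0.3]]
s [ 0.54856637 -0.30482723  0.19625636] 11.2446612470138 
 [[0.9, -0.4], [-0.8, 0.5], [-0.5, -0.0], [0.5, -0.3]]
ts [ 0.54870751 -0.3035383   0.19208956] 11.005921007433894 
 [[-0.3, -0.1], [0.5, -0.5], [1.4, 0.2], [0.5, 0.4], [1.4, -0.3], [-0.4, 0.3], [-0.1, -0.2], [1.0, -0.2]]
hinge [0.50376753 0.12180298 0.098     ]
lo [0.49978121 0.11821818 0.12      ]
up [0.49916587 0.11999651 0.227     ]
lo [0.50162788 0.12029925 0.12      ]
up [0.49925177 0.11962415 0.227     ]
knuckle [ 0.52990283 -0.20684997  0.        ]
```

```bash
cat >> h.py <<'E'
def goto(x,y,z,yaw):
    "print shift mm/turn from now to a tool-down pose with tool x at yaw (deg)"
    s=manip.state(); r0=R.from_quat(s["eef_rot"]); r1=R.from_euler("z",yaw,degrees=True)*R.from_euler("x",180,degrees=True)
    sh=r0.inv().apply(np.array([x,y,z])-s["ee_pos"])*1e3; tu=(r0.inv()*r1).as_rotvec()
    print("shift",sh.round(1).tolist(),"turn",tu.round(4).tolist(),"dist",np.linalg.norm(sh).round(1),"deg",np.degrees(np.linalg.norm(tu)).round(2))
def st():
    s=manip.state(); e=R.from_quat(s["eef_rot"])
    print("t",round(s["clock"],2),"pos",(s["ee_pos"]*1e3).round(2),"toolx yaw",np.degrees(np.arctan2(*e.apply([1,0,0])[[1,0]])).round(2),"z",e.apply([0,0,1]).round(4),"F",s["ft_force"].round(2),"M",s["wrist_torque"].round(2),"w",round(s["gripper_width"]*1e3,1))
    return s
E
python3 -c "
from h import *
goto(.5487,-.3035,.26,11)"
```

```text
shift [-597.1, 622.9, -20.7] turn [0.0002, 0.0007, 0.9891] dist 863.1 deg 56.67
```

```bash
python3 -m pendant '[[[-25,26,-5],[0,0,0.05]],[[-53,55,-20],[0,0,0.15]],[[-82,85,-30],[0,0,0.27]],[[-110,115,-30],[0,0,0.39]],[[-138,144,-30],[0,0,0.51]],[[-166,173,-30],[0,0,0.63]],[[-194,202,-30],[0,0,0.75]],[[-222,232,-30],[0,0,0.87]],[[-250,261,-30],[0,0,0.989]],[[-278,290,-30],[0,0,0.989]]]' 0; python3 -c "
from h import *
st();goto(.5487,-.3035,.26,11)"
```

```text
clock: 1.08
ee_pos: [0.3623, 0.1163, 0.2694]
eef_rot: [0.996, 0.093, 0.0, 0.0]
ft_force: [1.6, -0.8, -0.7]
gripper_width: 0.0851
t 1.08 pos [362.26 116.26 269.4 ] toolx yaw 10.63 z [ 5.e-04 -4.e-04 -1.e+00] F [ 1.58 -0.78 -0.72] M [-0.03 -0.04  0.03] w 85.1
shift [105.8, 446.9, 9.7] turn [0.0005, -0.0004, -0.0064] dist 459.4 deg 0.37
```

```bash
python3 -m pendant '[[[9,39,0],[0,0,-0.006]],[[18,78,0],[0,0,-0.006]],[[28,117,2],[0,0,-0.006]],[[37,156,4],[0,0,-0.006]],[[46,195,5],[0,0,-0.006]],[[56,234,6],[0,0,-0.006]],[[65,273,7],[0,0,-0.006]],[[74,313,8],[0,0,-0.006]],[[83,352,9],[0,0,-0.006]],[[92,385,9],[0,0,-0.006]]]'; python3 -m pendant '[[[0,0,0],[0,0,0]]]'; python3 - <<'E'
from h import *
st();goto(.5487,-.3035,.26,11)
c=manip.read_camera("wrist"); cv2.imwrite("pics/w1.png",c["color"][:,:,::-1])
import pickle; pickle.dump(c,open("w1.pkl","wb"))
E
```

```text
clock: 1.92
ee_pos: [0.524, -0.2478, 0.26]
eef_rot: [0.995, 0.095, -0.0, 0.0]
ft_force: [0.3, 1.3, -0.2]
gripper_width: 0.0852
clock: 2.0
ee_pos: [0.5253, -0.2531, 0.2586]
eef_rot: [0.996, 0.093, -0.0, 0.001]
ft_force: [-0.2, 0.2, -0.8]
gripper_width: 0.0852
t 2.0 pos [ 525.27 -253.06  258.65] toolx yaw 10.69 z [-1.0e-04 -1.9e-03 -1.0e+00] F [-0.25  0.22 -0.81] M [ 0.08  0.09 -0.02] w 85.2
shift [13.7, 53.9, -1.3] turn [0.0019, 0.0004, -0.0054] dist 55.6 deg 0.33
```

View pics/w1.png

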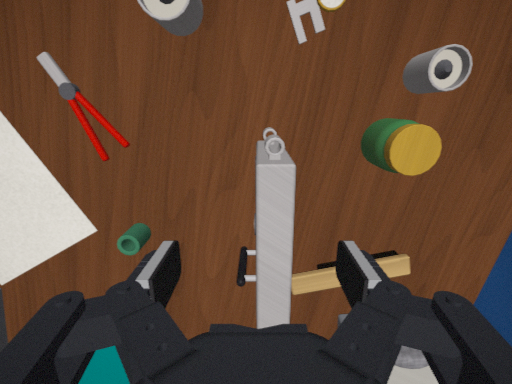

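The wrist view shows the grey door: top edge is the column from (275,150) to (275,325), black pull at (242,266), knuckles at (273,140). The turquoise look-alike is at the bottom left (100,370), so the grey one is the door to take.

```bash
python3 - <<'E'
from h import *
import pickle
c=pickle.load(open("w1.pkl","rb"))
crop(c,225,110,325,335,3,"w1c.png")
for u,v,z in [(257,166,.175),(293,164,.175),(275,147,.155)]: print(atz(c,u,v,z))
D=np.array([.5487,-.3035,0]);a=np.radians(11);M=np.array([[np.cos(a),-np.sin(a),0],[np.sin(a),np.cos(a),0],[0,0,1]])
print(proj(c,np.array([[-.017,.0875,.175],[.017,.0875,.175],[0,.0985,.155],[-.017,-.0875,.175],[.017,-.0875,.175]])@M.T+D).round(1))
E
```

```text
[ 0.51945482 -0.22253458  0.175     ]
[ 0.54839047 -0.21535043  0.175     ]
[ 0.53266308 -0.20686682  0.155     ]
[[252.5 163.1]
 [293.6 162.9]
 [272.  146.4]
 [254.4 332.1]
 [287.6 332. ]]
```

View pics/w1c.png

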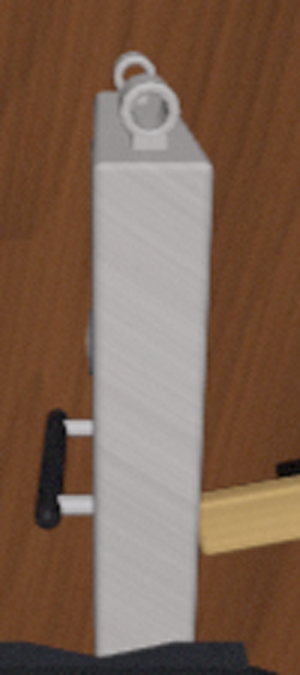

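```bash
python3 -m pendant '[[[8,27,0],[0.002,0,-0.003]],[[15,54,-1],[0.002,0,-0.005]],[[15.5,53.5,-1],[0.002,0,-0.005]],[[15.5,53.5,20],[0.002,0,-0.005]],[[15.5,53.5,50],[0.002,0,-0.005]],[[15.5,53.5,80],[0.002,0,-0.005]],[[15.5,53.5,105],[0.002,0,-0.005]],[[15.5,53.5,114],[0.002,0,-0.005]],[[15.5,53.5,114],[0.002,0,-0.005]],[[15.5,53.5,114],[0.002,0,-0.005]]]'; python3 - <<'E'
from h import *
st();goto(.5505,-.303,.144,10.8)
E
```

```text
clock: 2.88
ee_pos: [0.5497, -0.3001, 0.1455]
eef_rot: [0.995, 0.096, -0.001, -0.001]
ft_force: [0.4, -0.9, 0.0]
gripper_width: 0.0852
t 2.88 pos [ 549.66 -300.12  145.49] toolx yaw 11.03 z [-0.0012  0.0015 -1.    ] F [ 0.36 -0.92  0.01] M [-0.01 -0.04  0.02] w 85.2
shift [0.3, 3.0, 1.5] turn [-0.0017, 0.0009, 0.0041] dist 3.3 deg 0.26
```

```bash
python3 -m pendant '[[[0,3,1.5],[0,0,0]],[[0,3,1.5],[0,0,0]],[[0,3,1.5],[0,0,0]],[[0,3,1.5],[0,0,0]],[[0,3,1.5],[0,0,0]],[[0,3,1.5],[0,0,0]],[[0,3,1.5],[0,0,0]],[[0,3,1.5],[0,0,0]]]' 1 60; python3 -c "
from h import *
st()"
```

```text
clock: 3.55
ee_pos: [0.5505, -0.3035, 0.145]
eef_rot: [0.995, 0.096, 0.0, -0.0]
ft_force: [-0.7, -0.1, 4.4]
gripper_width: 0.0333
t 3.55 pos [ 550.53 -303.47  145.02] toolx yaw 11.03 z [ 1.e-04  3.e-04 -1.e+00] F [-0.69 -0.09  4.37] M [0.01 0.18 0.03] w 33.3
```

```bash
python3 -m pendant '[[[0,0,0],[0,0,0]],[[0,0,-5],[0,0,0]],[[0,0,-15],[0,0,0]],[[0,0,-35],[0,0,0]],[[0,0,-60],[0,0,0]],[[0,0,-85],[0,0,0]],[[0,0,-110],[0,0,0]],[[0,0,-130],[0,0,0]],[[0,0,-130],[0,0,0]],[[0,0,-130],[0,0,0]]]'; python3 - <<'E'
from h import *
import pickle
st()
c=manip.read_camera("wrist"); cv2.imwrite("pics/w2.png",c["color"][:,:,::-1]);pickle.dump(c,open("w2.pkl","wb"))
c=manip.read_camera("scene"); crop(c,120,100,320,260,4,"s2.png");pickle.dump(c,open("s2.pkl","wb"))
E
```

```text
clock: 4.38
ee_pos: [0.5507, -0.3035, 0.2756]
eef_rot: [0.995, 0.096, 0.001, 0.0]
ft_force: [-0.2, -0.0, -5.5]
gripper_width: 0.0334
t 4.38 pos [ 550.66 -303.53  275.56] toolx yaw 11.03 z [ 1.5e-03 -6.0e-04 -1.0e+00] F [-0.16 -0.   -5.48] M [0.06 0.01 0.02] w 33.4
```

View pics/w2.png

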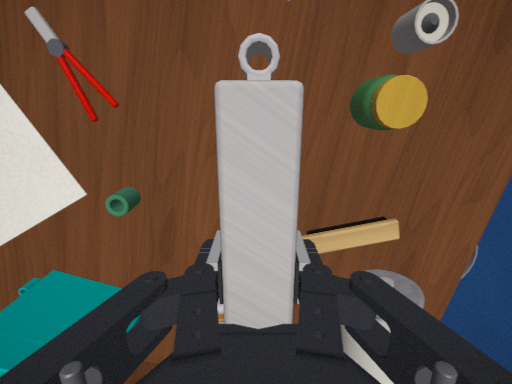

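View pics/s2.png

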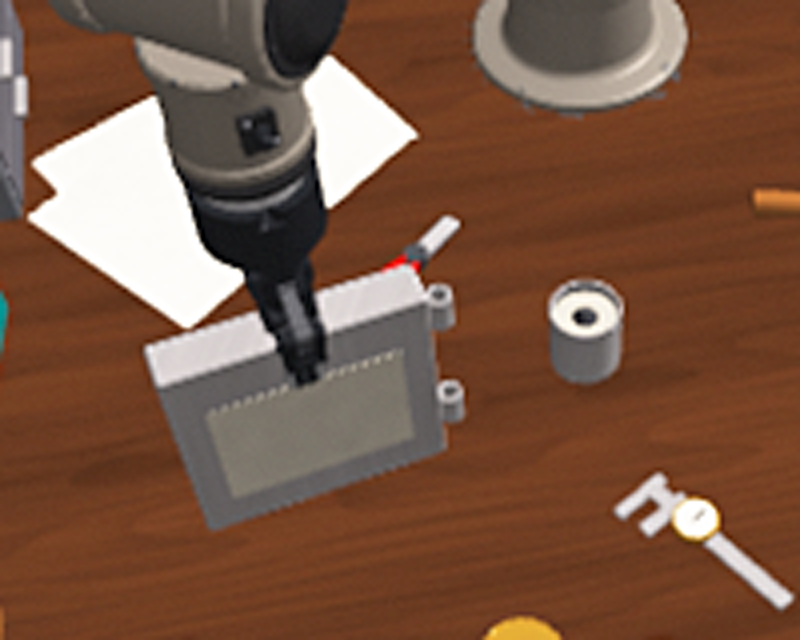

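```bash
python3 - <<'E'
from h import *
import pickle
c=pickle.load(open("w2.pkl","rb"))
crop(c,205,20,315,110,7,"w2c.png")
s=manip.state()
r=R.from_quat(s["eef_rot"])
print("cam in tool",r.inv().apply(c["xyz"]-s["ee_pos"])*1e3, (r.inv()*R.from_quat(c["attitude"])).as_matrix().round(3))
p=np.array([0,-98.5,-10])/1e3
for dz in (-10,18,97,125):   # knuckle rims below top-20 ; TCP 30 below top => tool z = -10+...
    P=s["ee_pos"]+r.apply(np.array([0,-98.5,dz])/1e3); print(dz,P,proj(c,P))
for q in([-17,-87.5,-30],[17,-87.5,-30]): print(proj(c,s["ee_pos"]+r.apply(np.array(q)/1e3)))
E
```

```text
cam in tool [   0.83166841  -76.02823249 -136.87257042] [[ 1.     0.001 -0.004]
 [-0.001 -0.954 -0.301]
 [-0.004  0.301 -0.953]]
-10 [ 0.53099461 -0.206338    0.28326185] [[254.75932743  52.85345869]]
18 [ 0.53091621 -0.20626953  0.25526204] [[255.13696605  63.31355072]]
97 [ 0.53069501 -0.20607636  0.17626258] [[255.69969816  78.90048862]]
125 [ 0.53061661 -0.20600789  0.14826278] [[255.81538026  82.1047302 ]]
[[208.23896261  75.31550499]]
[[300.62480235  75.41292283]]
```

View pics/w2c.png

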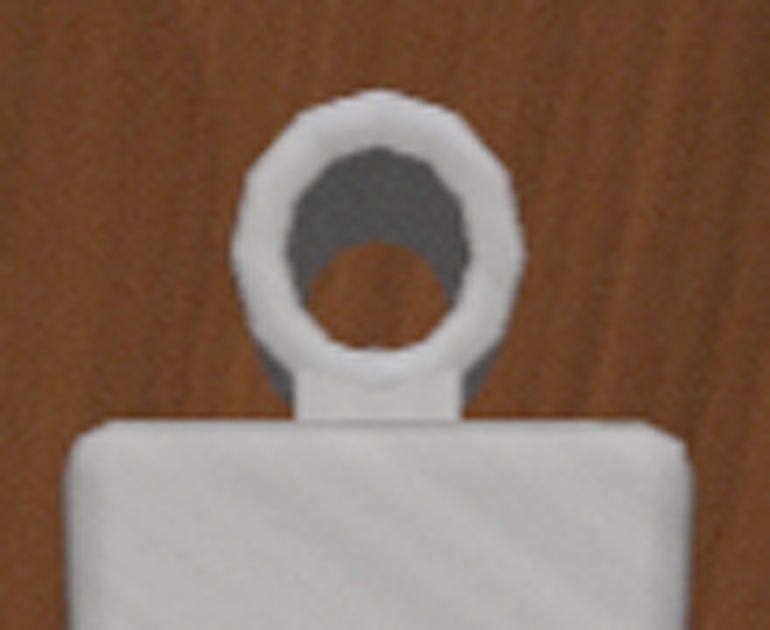

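```bash
python3 -c "
from h import *
goto(.5207,-.0173,.2755,8.8)"
```

```text
shift [26.1, -286.0, -1.7] turn [-0.0029, 0.0023, 0.0389] dist 287.2 deg 2.24
```

```bash
python3 -m pendant '[[[1,-10,0],[0,0,0]],[[3,-35,0],[-0.002,0.002,0.01]],[[6,-70,0],[-0.003,0.002,0.02]],[[9,-105,-1],[-0.003,0.002,0.03]],[[13,-140,-1],[-0.003,0.002,0.039]],[[16,-175,-1],[-0.003,0.002,0.039]],[[19,-210,-1],[-0.003,0.002,0.039]],[[22,-240,-1],[-0.003,0.002,0.039]],[[24,-265,-1],[-0.003,0.002,0.039]],[[26,-280,-1],[-0.003,0.002,0.039]]]'; python3 -m pendant '[[[1,-8,0],[0,0,0]],[[1,-10,0],[0,0,0]],[[1,-10,0],[0,0,0]]]'; python3 - <<'E'
from h import *
import pickle
st()
c=manip.read_camera("wrist"); cv2.imwrite("pics/w3.png",c["color"][:,:,::-1]);pickle.dump(c,open("w3.pkl","wb"))
c=manip.read_camera("scene"); crop(c,240,80,440,240,4,"s3.png");pickle.dump(c,open("s3.pkl","wb"))
E
```

```text
clock: 5.32
ee_pos: [0.52, -0.0196, 0.2734]
eef_rot: [0.997, 0.078, -0.002, -0.001]
ft_force: [-0.0, -0.1, -5.2]
gripper_width: 0.0335
clock: 5.57
ee_pos: [0.5189, -0.0091, 0.2727]
eef_rot: [0.997, 0.078, -0.003, -0.001]
ft_force: [-0.2, -0.6, -5.0]
gripper_width: 0.0333
t 5.57 pos [518.89  -9.06 272.65] toolx yaw 8.99 z [-0.0052  0.0017 -1.    ] F [-0.23 -0.6  -4.96] M [-0.02 -0.02  0.02] w 33.3
```

View pics/w3.png

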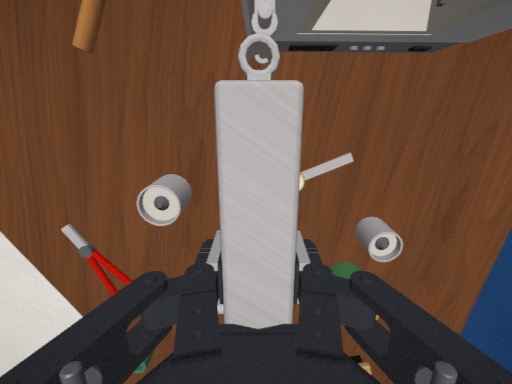

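View pics/s3.png

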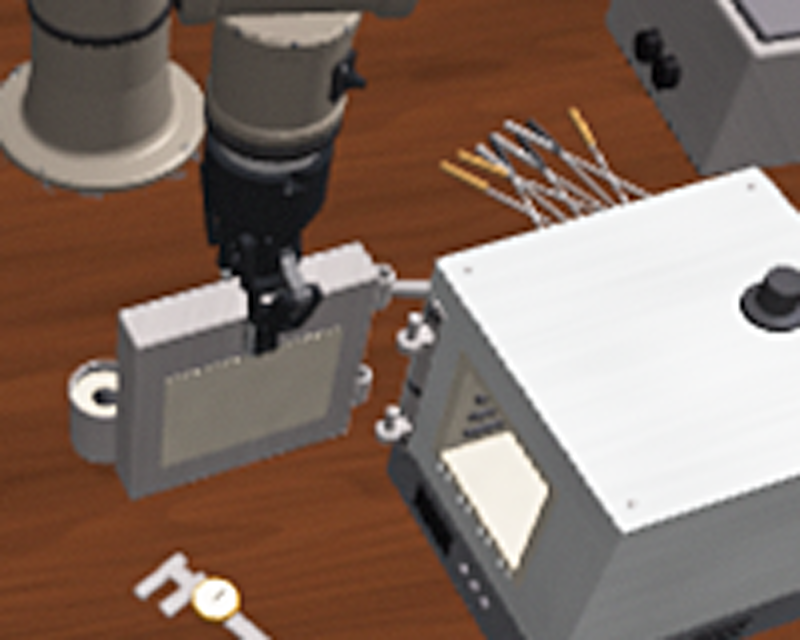

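```bash
python3 - <<'E'
from h import *
import pickle
c=pickle.load(open("w3.pkl","rb"))
crop(c,215,0,315,80,8,"w3c.png")
E
```

```text
(no output)
```

View pics/w3c.png

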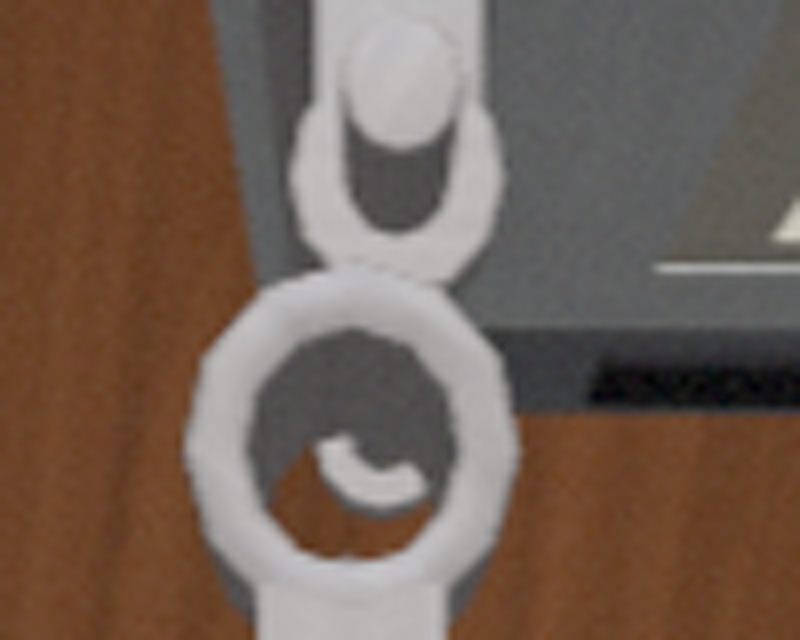

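```bash
python3 - <<'E'
from h import *
import pickle
c=pickle.load(open("w3.pkl","rb"))
s=st(); r=R.from_quat(s["eef_rot"])
for dz in (-10,-8):
    zr=s["ee_pos"][2]-dz/1e3 + 0
    P=s["ee_pos"]+r.apply(np.array([0,-98.5,dz])/1e3)
    A=atz(c,258.6,55.4,P[2]); print("ring",A,"in tool",r.inv().apply(A-s["ee_pos"])*1e3)
B=atz(c,264.8,10.2,.227); print("pin",B)
b=A-P; print("bias",b*1e3)
# same on w2
E
```

```text
t 5.67 pos [519.35 -10.33 273.01] toolx yaw 8.89 z [-0.0043  0.0013 -1.    ] F [ 0.08 -0.17 -4.16] M [-0.05 -0.05 -0.05] w 33.3
ring [0.50459668 0.0876227  0.28320318] in tool [  0.51188776 -99.0756371  -10.00093032]
ring [0.50453753 0.08796951 0.2812032 ] in tool [  0.51507261 -99.42348818  -8.00026025]
pin [0.50275586 0.12144369 0.227     ]
bias [0.36621423 0.99197652 0.        ]
```

```bash
python3 -m pendant '[[[0,0,0],[0.001,-0.004,0.002]],[[0,0,0],[0.001,-0.004,0.002]],[[0,0,0],[0.001,-0.004,0.002]],[[0,0,0],[0.001,-0.004,0.002]]]'; python3 - <<'E'
from h import *
import pickle
for i in range(4):
    s=st(); c=manip.read_camera("wrist"); r=R.from_quat(s["eef_rot"])
    print((r.inv().apply(c["xyz"]-s["ee_pos"])*1e3).round(2), np.degrees((r.inv()*R.from_quat(c["attitude"])).as_rotvec()).round(2))
pickle.dump((s,c),open("w4.pkl","wb")); crop(c,215,0,315,80,8,"w4c.png")
E
```

```text
clock: 6.0
ee_pos: [0.5194, -0.0109, 0.2729]
eef_rot: [0.997, 0.076, -0.004, -0.001]
ft_force: [0.1, 0.2, -4.8]
gripper_width: 0.0335
t 6.0 pos [519.45 -10.88 272.93] toolx yaw 8.72 z [-0.0085  0.0017 -1.    ] F [ 0.06  0.25 -4.75] M [ 0.02 -0.03 -0.01] w 33.5
[   0.59  -76.24 -134.56] [ 1.6268e+02 -4.0000e-02 -6.0000e-02]
t 6.05 pos [519.41 -10.72 272.95] toolx yaw 8.74 z [-0.0084  0.0017 -1.    ] F [-0.17  0.29 -4.56] M [ 0.04 -0.03  0.  ] w 33.5
[   0.6   -76.21 -134.58] [ 1.6268e+02 -3.0000e-02 -6.0000e-02]
t 6.1 pos [519.4  -10.61 272.97] toolx yaw 8.75 z [-0.0084  0.0017 -1.    ] F [ 0.2  -0.22 -5.61] M [ 0.03 -0.   -0.01] w 33.4
[   0.59  -76.23 -134.58] [ 1.6268e+02 -3.0000e-02 -7.0000e-02]
t 6.15 pos [519.39 -10.5  273.01] toolx yaw 8.76 z [-0.0084  0.0017 -1.    ] F [ 0.38 -0.77 -4.72] M [-0.05 -0.07  0.01] w 33.3
[   0.59  -76.21 -134.57] [ 1.6268e+02 -3.0000e-02 -6.0000e-02]
```

View pics/w4c.png

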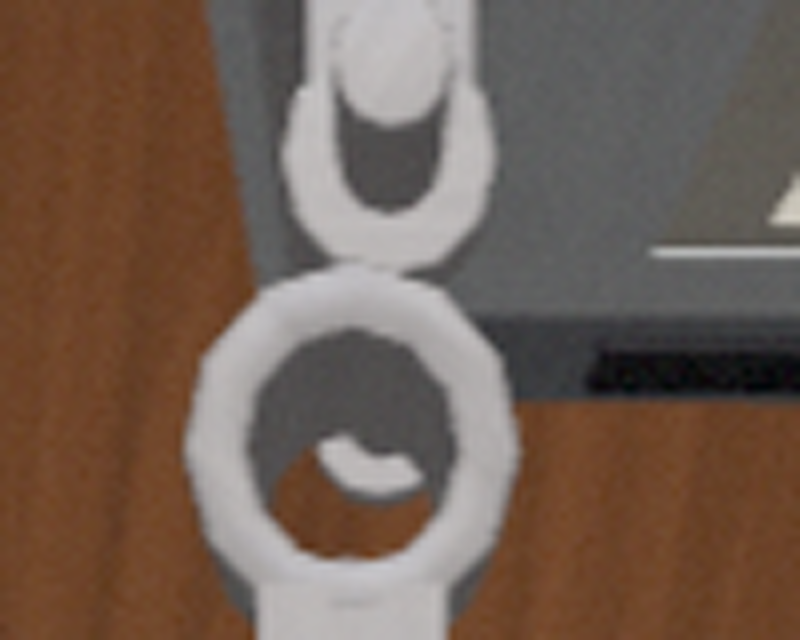

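```bash
python3 -m pendant '[[[0,0,0],[-0.002,0.0085,0]],[[0,0,0],[-0.002,0.0085,0]],[[0,0,0],[-0.002,0.0085,0]],[[0,0,0],[-0.002,0.0085,0]]]'; python3 - <<'E'
from h import *
import pickle
for i in range(2):
    s=st(); c=manip.read_camera("wrist"); r=R.from_quat(s["eef_rot"])
    print((r.inv().apply(c["xyz"]-s["ee_pos"])*1e3).round(2), np.degrees((r.inv()*R.from_quat(c["attitude"])).as_rotvec()).round(2))
pickle.dump((s,c),open("w5.pkl","wb")); crop(c,215,0,315,80,8,"w5c.png")
c=manip.read_camera("scene"); crop(c,300,80,400,200,5,"s5.png")
E
```

```text
clock: 6.53
ee_pos: [0.5193, -0.0104, 0.2731]
eef_rot: [0.997, 0.076, 0.0, -0.0]
ft_force: [-0.3, 0.2, -4.8]
gripper_width: 0.0335
t 6.53 pos [519.33 -10.39 273.11] toolx yaw 8.77 z [ 5.e-04  1.e-03 -1.e+00] F [-0.32  0.18 -4.78] M [ 0.05 -0.01 -0.07] w 33.5
[   0.6   -76.23 -134.54] [ 1.6268e+02 -3.0000e-02 -6.0000e-02]
t 6.58 pos [519.36 -10.41 273.07] toolx yaw 8.77 z [ 5.e-04  1.e-03 -1.e+00] F [-0.17 -1.12 -4.67] M [ 0.03 -0.04 -0.02] w 33.4
[   0.59  -76.23 -134.57] [ 1.6268e+02 -3.0000e-02 -6.0000e-02]
```

View pics/w5c.png

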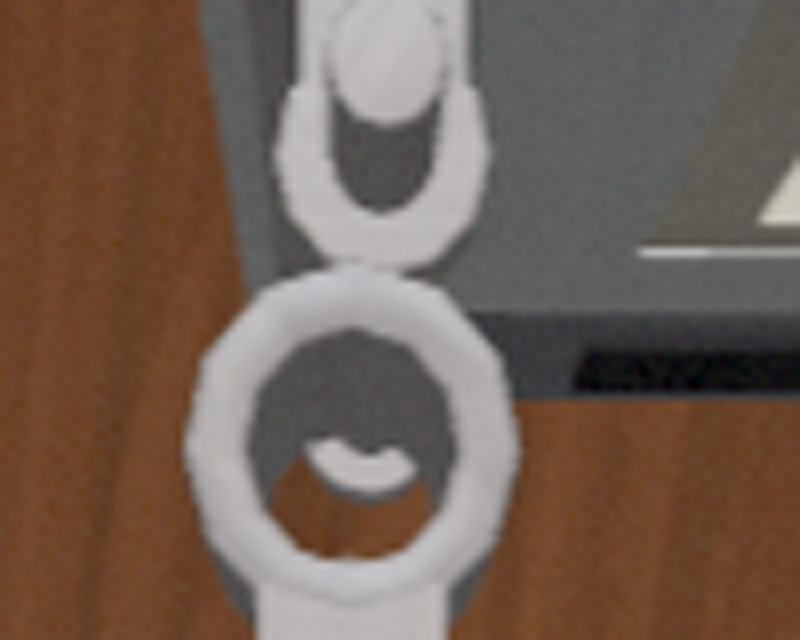

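```bash
python3 - <<'E'
from h import *
import pickle
s,c=pickle.load(open("w5.pkl","rb"));r=R.from_quat(s["eef_rot"])
for dz in (-10,-7):
    A=atz(c,258.6,55.2,s["ee_pos"][2]-dz/1e3); a=r.inv().apply(A-s["ee_pos"])*1e3
    B=atz(c,262.8,7.2,.227); b=r.inv().apply(B-s["ee_pos"])*1e3
    print("ring tool",a,"pin tool",b,"pin world",B,"ring",A,"move",b-a)
f=K(c)[0]
# depth by sizes
print("outer 18:", f*18/((520-186)/8), "bore 11:", f*11/((457-248)/8),"pin 9:", f*9/((441-330)/8))
ax=-R.from_quat(c["attitude"]).apply([0,0,1])
print("depth ring dz-10", (A-[0,0,-.003]-c["xyz"])@ax,"pin",(B-c["xyz"])@ax)
E
```

```text
ring tool [  0.94112246 -97.9143797   -9.91293182] pin tool [   3.51216998 -132.89772791   46.18636279] pin world [0.5025976  0.12151621 0.227     ] ring [0.50536379 0.0864957  0.28306682] move [  2.57104752 -34.9833482   56.09929461]
ring tool [  0.94946775 -98.43621224  -6.91246407] pin tool [   3.51216998 -132.89772791   46.18636279] pin world [0.5025976  0.12151621 0.227     ] ring [0.50529386 0.0870156  0.28006682] move [  2.56270224 -34.46151566  53.09882686]
outer 18: 115.31966711325678 bore 11: 112.62213104043207 pin 9: 173.4989586298548
depth ring dz-10 0.11239324117657425 pin 0.15568989193714805
```

View pics/s5.png

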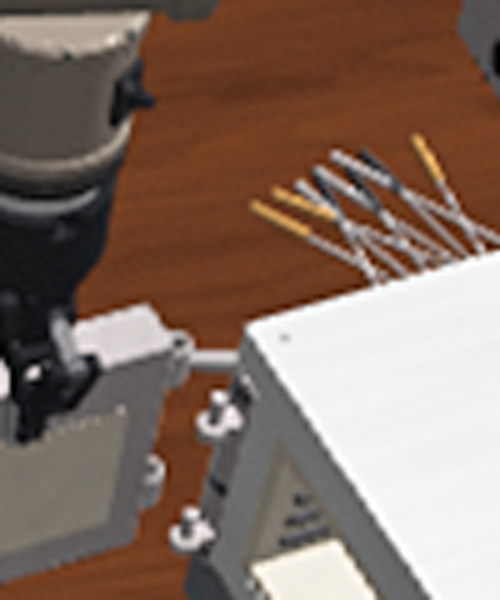

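```bash
python3 -m pendant '[[[1,-8,0],[0.001,0.0005,0]],[[2,-20,0],[0.001,0.0005,0]],[[2.5,-31,2],[0.001,0.0005,0]],[[2.5,-35,5],[0.001,0.0005,0]],[[2.5,-35,10],[0.001,0.0005,0]],[[2.5,-35,12],[0.001,0.0005,0]],[[2.5,-35,12],[0.001,0.0005,0]],[[2.5,-35,12],[0.001,0.0005,0]],[[2.5,-35,12],[0.001,0.0005,0]]]'; python3 - <<'E'
from h import *
import pickle
s=st(); c=manip.read_camera("wrist")
pickle.dump((s,c),open("w6.pkl","wb")); crop(c,215,0,315,80,8,"w6c.png")
c=manip.read_camera("scene"); crop(c,300,80,400,200,5,"s6.png")
E
```

```text
clock: 7.43
ee_pos: [0.5166, 0.0243, 0.2611]
eef_rot: [0.997, 0.076, 0.0, -0.001]
ft_force: [-0.2, 0.8, -4.4]
gripper_width: 0.0334
t 7.43 pos [516.63  24.28 261.09] toolx yaw 8.74 z [ 8.e-04  2.e-03 -1.e+00] F [-0.17  0.83 -4.4 ] M [-0.04 -0.01  0.01] w 33.4
```

View pics/w6c.png

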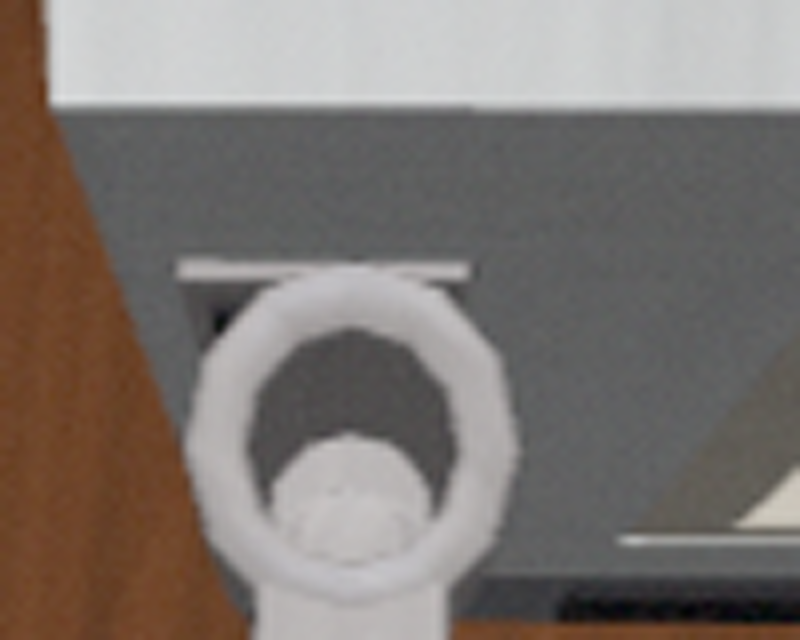

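View pics/s6.png

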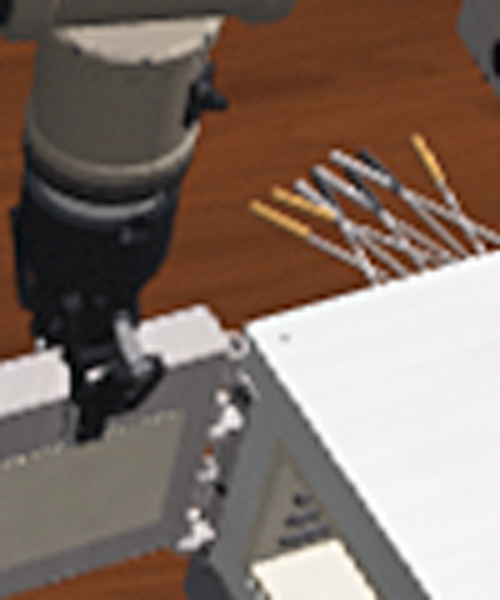

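```bash
python3 - <<'E'
from h import *
import pickle
s,c=pickle.load(open("w6.pkl","rb"))
im=c["color"][45:75,240:275].astype(float)
print(im.min(),im.max())
g=np.clip((im-150)*255/90,0,255).astype(np.uint8)[:,:,::-1]
cv2.imwrite("pics/w6e.png",cv2.resize(g,None,fx=20,fy=20,interpolation=cv2.INTER_CUBIC))
E
```

```text
32.0 199.0
```

View pics/w6e.png

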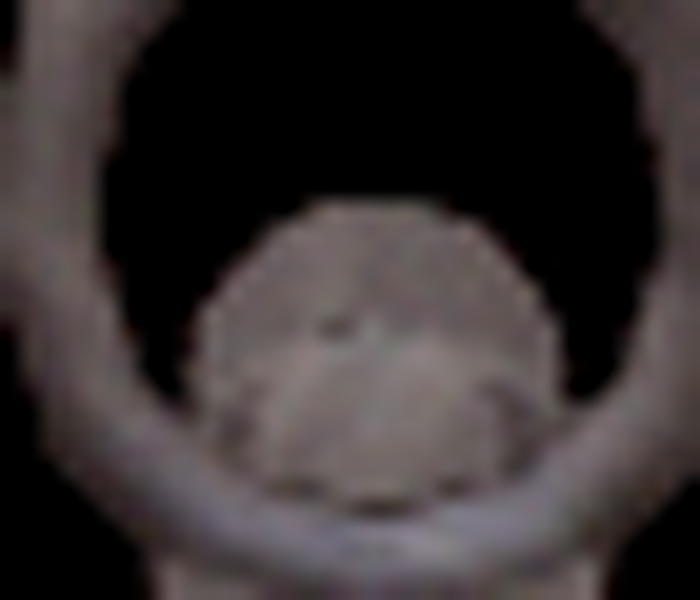

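```bash
python3 - <<'E'
from h import *
import pickle
s,c=pickle.load(open("w6.pkl","rb"));r=R.from_quat(s["eef_rot"])
th=np.linspace(0,2*np.pi,40)
im=c["color"][40:80,235:280].astype(float)
g=np.clip((im-90)*255/110,0,255).astype(np.uint8)[:,:,::-1]; k=16
for dz in (-10,-8):
    A=atz(c,258.6,55.2,s["ee_pos"][2]-dz/1e3)
    G=cv2.resize(g,None,fx=k,fy=k,interpolation=cv2.INTER_CUBIC)
    for rad,z,col in ((.0055,A[2],(0,0,255)),(.0055,A[2]-.028,(0,255,255)),(.0045,.227,(0,255,0)),(.0045,.205,(255,0,0)),(.009,.205,(255,0,255))):
        p=proj(c,np.c_[A[0]+rad*np.cos(th),A[1]+rad*np.sin(th),0*th+z]); 
        q=((p-[235,40]+.5)*k).astype(int); cv2.polylines(G,[q],True,col,1)
        print(dz,z,p.mean(0),np.ptp(p,axis=0))
    cv2.imwrite(f"pics/w6o{-dz}.png",G)
E
```

```text
-10 0.27108775890224873 [258.9215023  55.1531608] [26.10451799 28.90772218]
-10 0.24308775890224874 [258.64080024  65.63879364] [21.09280507 23.11434277]
-10 0.227 [258.4808978   70.03186489] [15.54200965 16.95730194]
-10 0.205 [258.35861689  74.77983838] [13.68315908 14.85764222]
-10 0.205 [258.52679787  74.72567923] [27.37466513 29.72030531]
-8 0.26908775890224873 [258.91644595  55.15548629] [25.69221108 28.45121816]
-8 0.24108775890224873 [258.64028838  65.50606083] [20.82279696 22.82160405]
-8 0.227 [258.49492825  69.36838572] [15.55246347 16.98013671]
-8 0.205 [258.3708963   74.19855786] [13.6912612  14.87525491]
-8 0.205 [258.53917697  74.14428615] [27.39087926 29.75554269]
```

View pics/w6o8.png

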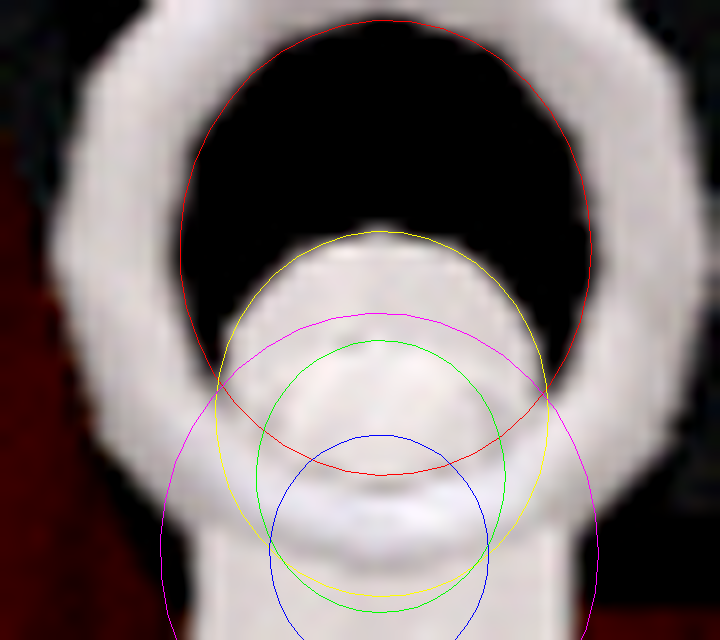

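```bash
python3 -m pendant '[[[0,0,2],[-0.002,-0.0008,0]],[[0,0,5],[-0.002,-0.0008,0]],[[0,0,8],[-0.002,-0.0008,0]],[[0,0,10],[-0.002,-0.0008,0]],[[0,0,10],[-0.002,-0.0008,0]],[[0,0,10],[-0.002,-0.0008,0]]]'; python3 - <<'E'
from h import *
import pickle
s=st(); c=manip.read_camera("wrist");r=R.from_quat(s["eef_rot"])
pickle.dump((s,c),open("w7.pkl","wb"))
th=np.linspace(0,2*np.pi,40)
im=c["color"][40:80,235:280].astype(float)
g=np.clip((im-150)*255/60,0,255).astype(np.uint8)[:,:,::-1]; k=16
dz=-8
G=cv2.resize(g,None,fx=k,fy=k,interpolation=cv2.INTER_CUBIC)
A=atz(c,258.6,55.2,s["ee_pos"][2]-dz/1e3)
for rad,z,col in ((.0055,A[2],(0,0,255)),(.0055,A[2]-.028,(0,255,255)),(.0045,.227,(0,255,0))):
        p=proj(c,np.c_[A[0]+rad*np.cos(th),A[1]+rad*np.sin(th),0*th+z]); 
        q=((p-[235,40]+.5)*k).astype(int); cv2.polylines(G,[q[::2],],True,col,1)
cv2.imwrite(f"pics/w7o.png",G)
E
```

```text
clock: 8.03
ee_pos: [0.5166, 0.0243, 0.251]
eef_rot: [0.997, 0.076, 0.0, 0.0]
ft_force: [0.1, -0.2, -5.0]
gripper_width: 0.0338
t 8.03 pos [516.59  24.31 251.01] toolx yaw 8.74 z [ 2.e-04 -1.e-04 -1.e+00] F [ 0.06 -0.24 -4.99] M [-0.02 -0.01 -0.01] w 33.8
```

View pics/w7o.png

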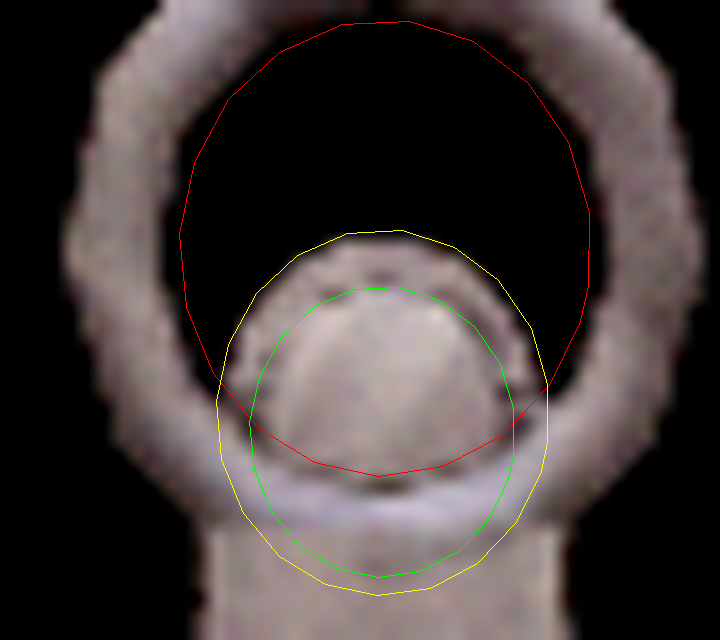

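```bash
python3 -m pendant '[[[0,-0.5,0.5],[0,0,0]],[[0,-0.5,1],[0,0,0]],[[0,-0.5,1.5],[0,0,0]],[[0,-0.5,2],[0,0,0]],[[0,-0.5,2],[0,0,0]]]'; python3 -c "
from h import *
st()"; python3 -m pendant '[[[0,0,0.5],[0,0,0]],[[0,0,1],[0,0,0]],[[0,0,1],[0,0,0]]]'; python3 -c "
from h import *
st()"
```

```text
clock: 8.5
ee_pos: [0.5166, 0.0248, 0.2491]
eef_rot: [0.997, 0.076, 0.0, 0.0]
ft_force: [-0.1, -0.3, -4.5]
gripper_width: 0.0329
t 8.5 pos [516.58  24.83 249.08] toolx yaw 8.75 z [ 4.e-04 -1.e-04 -1.e+00] F [-0.1 -0.3 -4.5] M [ 0.01  0.02 -0.03] w 32.9
clock: 8.75
ee_pos: [0.5165, 0.0248, 0.248]
eef_rot: [0.997, 0.076, 0.0, 0.0]
ft_force: [0.5, -0.4, -4.9]
gripper_width: 0.0336
t 8.75 pos [516.52  24.79 247.96] toolx yaw 8.74 z [ 2.e-04 -1.e-04 -1.e+00] F [ 0.49 -0.39 -4.9 ] M [ 0.02  0.01 -0.03] w 33.6
```

```bash
for i in 1 2 3; do python3 -m pendant '[[[0,0,0.5],[0,0,0]],[[0,0,1],[0,0,0]],[[0,0,1],[0,0,0]]]' | grep -E "ee_pos|force"; done; python3 -c "
from h import *
st()"
```

```text
ee_pos: [0.5165, 0.0248, 0.2468]
ft_force: [0.1, 0.2, -5.1]
ee_pos: [0.5164, 0.0248, 0.2457]
ft_force: [-0.4, -0.4, -4.8]
ee_pos: [0.5163, 0.0248, 0.2446]
ft_force: [0.1, -0.7, -4.4]
t 9.5 pos [516.34  24.83 244.56] toolx yaw 8.74 z [-5.e-04  0.e+00 -1.e+00] F [ 0.12 -0.69 -4.43] M [-0.01 -0.01 -0.02] w 33.2
```

```bash
python3 -m pendant '[[[0.2,0,0.5],[0,0.0005,0]],[[0.2,0,1],[0,0.0005,0]],[[0.2,0,1],[0,0.0005,0]]]' | grep -E "ee_pos|force"; python3 -m pendant '[[[0,0,0.5],[0,0,0]],[[0,0,1],[0,0,0]],[[0,0,1],[0,0,0]]]' | grep -E "ee_pos|force";  python3 - <<'E'
from h import *
import pickle
s=st(); c=manip.read_camera("wrist")
im=c["color"][40:80,235:280].astype(float)
g=np.clip((im-120)*255/90,0,255).astype(np.uint8)[:,:,::-1]; k=16
cv2.imwrite(f"pics/w8.png",cv2.resize(g,None,fx=k,fy=k,interpolation=cv2.INTER_CUBIC))
E
```

```text
ee_pos: [0.5165, 0.0248, 0.2434]
ft_force: [0.2, 0.7, -4.3]
ee_pos: [0.5164, 0.0249, 0.2423]
ft_force: [-0.3, -0.5, -4.7]
t 10.0 pos [516.42  24.87 242.32] toolx yaw 8.74 z [-4.e-04  1.e-04 -1.e+00] F [-0.3  -0.51 -4.71] M [ 0.01  0.06 -0.03] w 33.0
```

View pics/w8.png

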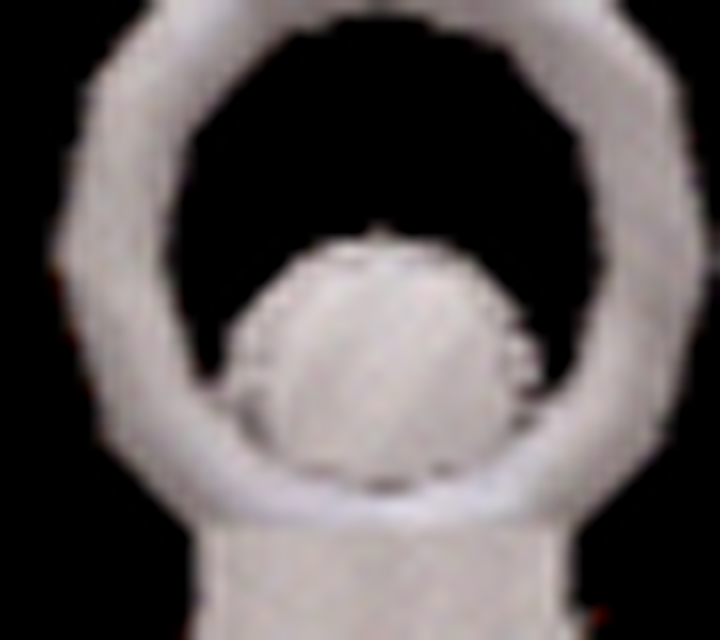

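```bash
python3 -m pendant '[[[0.1,-0.6,0],[0,0.0004,0]],[[0.1,-0.6,0.5],[0,0.0004,0]],[[0.1,-0.6,1],[0,0.0004,0]],[[0.1,-0.6,1],[0,0.0004,0]]]' | grep -E "ee_pos|force"; python3 -m pendant '[[[0,0,0.5],[0,0,0]],[[0,0,1],[0,0,0]],[[0,0,1],[0,0,0]]]' | grep -E "ee_pos|force";  python3 - <<'E'
from h import *
import pickle
s=st(); c=manip.read_camera("wrist")
im=c["color"][40:80,235:280].astype(float)
g=np.clip((im-120)*255/90,0,255).astype(np.uint8)[:,:,::-1]; k=16
cv2.imwrite(f"pics/w9.png",cv2.resize(g,None,fx=k,fy=k,interpolation=cv2.INTER_CUBIC))
E
```

```text
ee_pos: [0.5164, 0.0255, 0.2412]
ft_force: [-1.2, -0.6, -4.5]
ee_pos: [0.5163, 0.0255, 0.2401]
ft_force: [-0.4, 0.0, -5.6]
t 10.63 pos [516.32  25.48 240.12] toolx yaw 8.74 z [-4.e-04  2.e-04 -1.e+00] F [-0.44  0.02 -5.58] M [-0.    0.01  0.  ] w 33.5
```

View pics/w9.png

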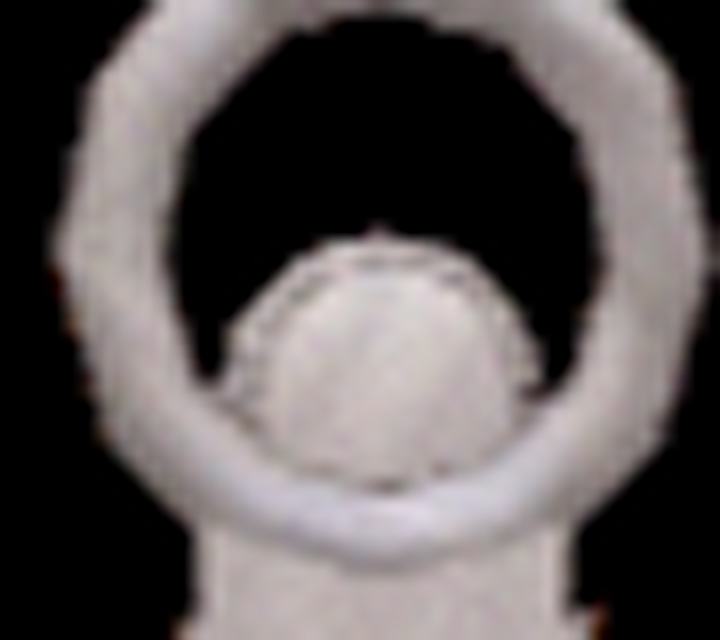

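```bash
for i in 1 2 3; do python3 -m pendant '[[[0.1,0,0.5],[0,0.0004,0]],[[0.1,0,1],[0,0.0004,0]],[[0.1,0,1],[0,0.0004,0]]]' | grep -E "ee_pos|force"; done;  python3 - <<'E'
from h import *
import pickle
s=st(); c=manip.read_camera("wrist")
im=c["color"][40:80,235:280].astype(float)
g=np.clip((im-120)*255/90,0,255).astype(np.uint8)[:,:,::-1]; k=16
cv2.imwrite(f"pics/w10.png",cv2.resize(g,None,fx=k,fy=k,interpolation=cv2.INTER_CUBIC))
c=manip.read_camera("scene"); crop(c,300,110,380,200,8,"s10.png")
E
```

```text
ee_pos: [0.5164, 0.0255, 0.2391]
ft_force: [-1.4, -0.2, -4.9]
ee_pos: [0.5164, 0.0255, 0.2379]
ft_force: [-0.2, 0.8, -4.2]
ee_pos: [0.5165, 0.0256, 0.2368]
ft_force: [-0.3, -0.2, -4.5]
t 11.43 pos [516.49  25.57 236.78] toolx yaw 8.74 z [ 3.e-04  5.e-04 -1.e+00] F [-0.28 -0.25 -4.47] M [-0.03  0.04  0.04] w 33.7
```

View pics/w10.png

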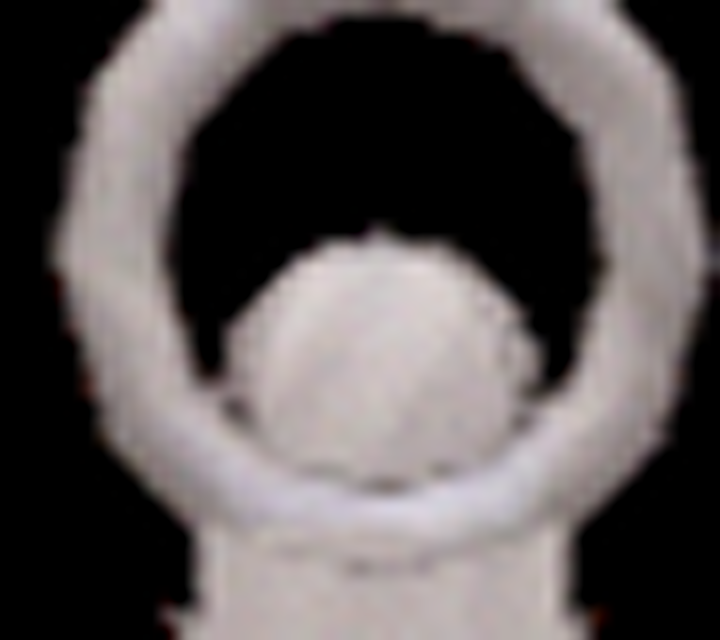

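View pics/s10.png

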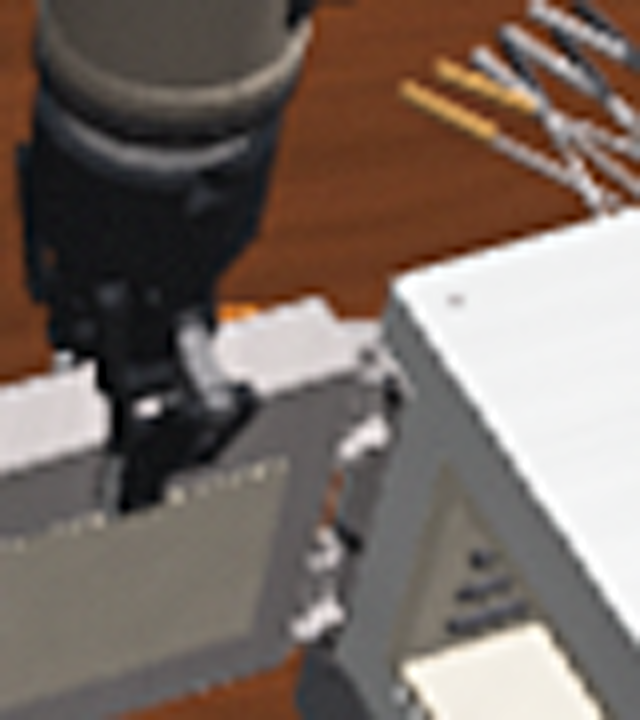

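```bash
python3 -m pendant '[[[-0.3,-0.2,0],[-0.0005,-0.0003,0]],[[-0.3,-0.2,0.5],[-0.0005,-0.0003,0]],[[-0.3,-0.2,1],[-0.0005,-0.0003,0]],[[-0.3,-0.2,1],[-0.0005,-0.0003,0]]]' | grep -E "ee_pos|force"; for i in 1 2 ; do python3 -m pendant '[[[0.1,0,0.5],[0,0.0004,0]],[[0.1,0,1],[0,0.0004,0]],[[0.1,0,1],[0,0.0004,0]]]' | grep -E "ee_pos|force"; done;  python3 - <<'E'
from h import *
import pickle
s=st(); c=manip.read_camera("wrist")
im=c["color"][40:80,235:280].astype(float)
g=np.clip((im-120)*255/90,0,255).astype(np.uint8)[:,:,::-1]; k=16
cv2.imwrite(f"pics/w11.png",cv2.resize(g,None,fx=k,fy=k,interpolation=cv2.INTER_CUBIC))
E
```

```text
ee_pos: [0.5161, 0.0257, 0.2358]
ft_force: [-0.3, 0.2, -4.5]
ee_pos: [0.5162, 0.0257, 0.2346]
ft_force: [-0.2, -0.1, -5.1]
ee_pos: [0.5162, 0.0257, 0.2335]
ft_force: [0.0, -1.1, -4.3]
t 12.37 pos [516.22  25.73 233.52] toolx yaw 8.74 z [ 4.e-04  1.e-04 -1.e+00] F [ 0.01 -1.13 -4.3 ] M [ 0.    0.   -0.04] w 33.8
```

View pics/w11.png

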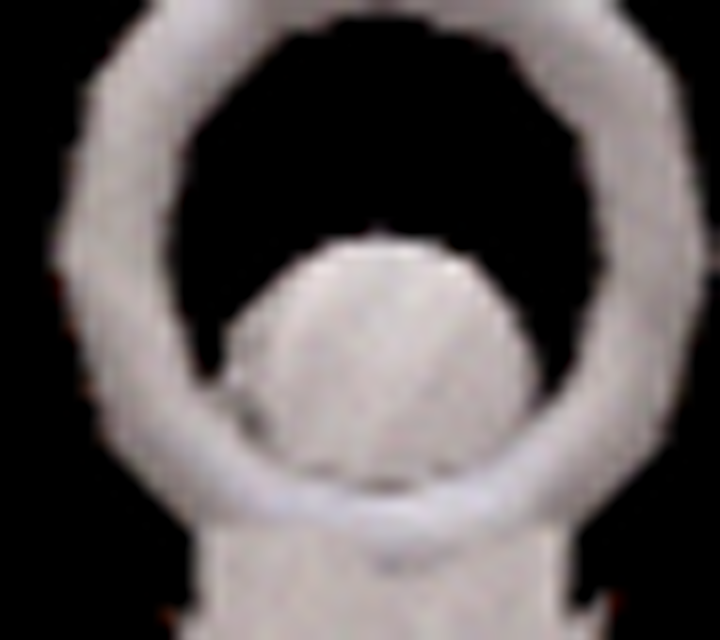

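```bash
python3 -m pendant '[[[0.3,0.3,0],[0,-0.0003,0]],[[0.4,0.3,0.5],[0,-0.0003,0]],[[0.4,0.3,1],[0,-0.0003,0]],[[0.4,0.3,1],[0,-0.0003,0]]]' | grep -E "ee_pos|force"; for i in 1 2 ; do python3 -m pendant '[[[0.1,0,0.5],[0,0.0003,0]],[[0.1,0,1],[0,0.0003,0]],[[0.1,0,1],[0,0.0003,0]]]' | grep -E "ee_pos|force"; done;  python3 - <<'E'
from h import *
import pickle
s=st(); c=manip.read_camera("wrist")
im=c["color"][40:80,235:280].astype(float)
g=np.clip((im-120)*255/90,0,255).astype(np.uint8)[:,:,::-1]; k=16
cv2.imwrite(f"pics/w12.png",cv2.resize(g,None,fx=k,fy=k,interpolation=cv2.INTER_CUBIC))
E
```

```text
ee_pos: [0.5166, 0.0255, 0.2324]
ft_force: [-0.3, -0.4, -5.8]
ee_pos: [0.5166, 0.0255, 0.2313]
ft_force: [-1.2, -0.8, -5.0]
ee_pos: [0.5167, 0.0255, 0.2302]
ft_force: [-0.1, -0.1, -4.7]
t 13.25 pos [516.69  25.54 230.15] toolx yaw 8.74 z [-0.e+00  2.e-04 -1.e+00] F [-0.12 -0.05 -4.65] M [-0.03 -0.01 -0.01] w 33.5
```

View pics/w12.png

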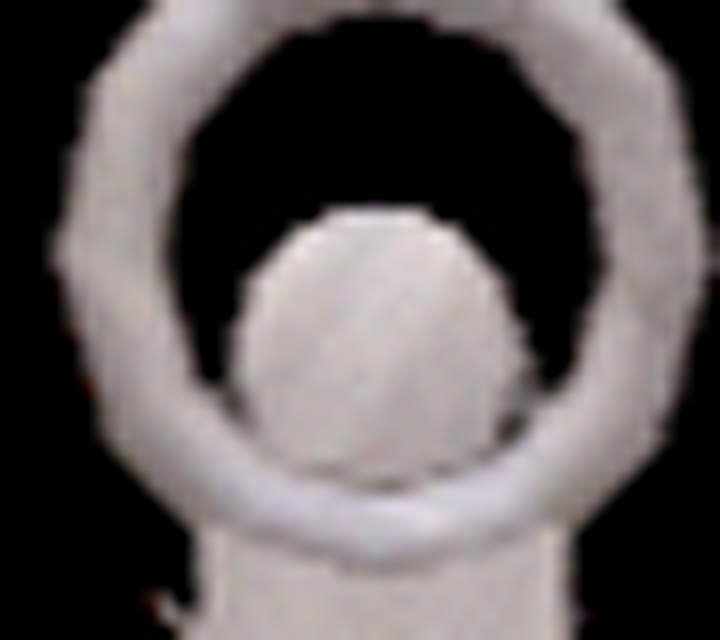

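```bash
python3 -m pendant '[[[-0.2,0,0.5],[0,0,0]],[[-0.2,0,1],[0,0,0]],[[-0.2,0,1],[0,0,0]]]' | grep -E "ee_pos|force"; for i in 1 2 3; do python3 -m pendant '[[[0.1,0,0.5],[0,0.0003,0]],[[0.1,0,1],[0,0.0003,0]],[[0.1,0,1],[0,0.0003,0]]]' | grep -E "ee_pos|force"; done;  python3 -c "
from h import *
st()"
```

```text
ee_pos: [0.5164, 0.0255, 0.2291]
ft_force: [0.1, -0.0, -5.3]
ee_pos: [0.5165, 0.0255, 0.228]
ft_force: [0.1, 0.5, -4.2]
ee_pos: [0.5165, 0.0255, 0.2268]
ft_force: [0.0, 0.3, -4.3]
ee_pos: [0.5166, 0.0256, 0.2257]
ft_force: [-0.4, -0.4, -4.8]
t 14.3 pos [516.56  25.57 225.72] toolx yaw 8.74 z [ 1.e-04  4.e-04 -1.e+00] F [-0.38 -0.42 -4.82] M [-0.01  0.01  0.03] w 33.6
```

```bash
for i in 1 2 ; do python3 -m pendant '[[[0,0,0.4],[-0.0002,0,0]],[[0,0,0.8],[-0.0002,0,0]],[[0,0,0.8],[-0.0002,0,0]]]' | grep -E "ee_pos|force"; done;  python3 - <<'E'
from h import *
import pickle
s=st(); c=manip.read_camera("wrist")
im=c["color"][40:80,235:280].astype(float)
g=np.clip((im-120)*255/90,0,255).astype(np.uint8)[:,:,::-1]; k=16
cv2.imwrite(f"pics/w13.png",cv2.resize(g,None,fx=k,fy=k,interpolation=cv2.INTER_CUBIC))
crop(c,160,0,360,130,4,"w13c.png")
E
```

```text
ee_pos: [0.5165, 0.0256, 0.2248]
ft_force: [0.2, -0.0, -4.0]
ee_pos: [0.5165, 0.0256, 0.2239]
ft_force: [1.1, 0.6, -4.5]
t 14.8 pos [516.48  25.59 223.93] toolx yaw 8.74 z [-1.e-04  0.e+00 -1.e+00] F [ 1.11  0.62 -4.52] M [ 0.05 -0.   -0.06] w 33.6
```

View pics/w13.png

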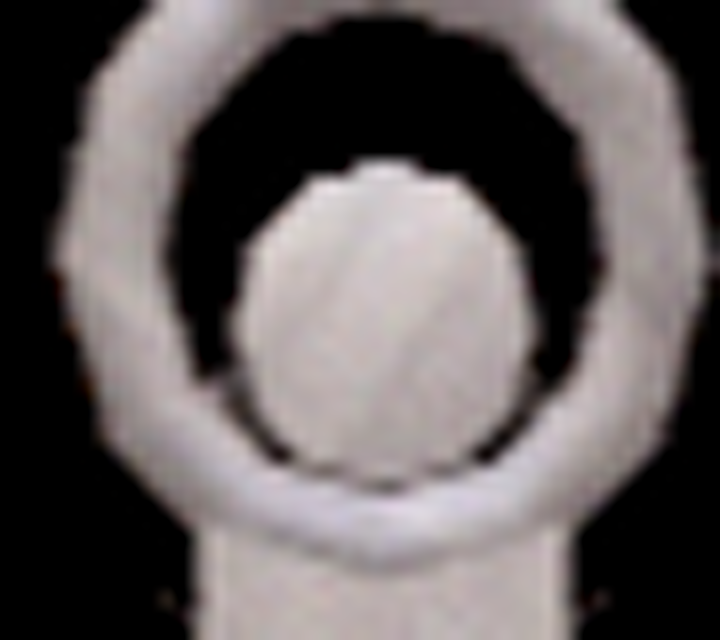

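```bash
for i in 1 2 3; do python3 -m pendant '[[[0,0,0.4],[0,0,0]],[[0,0,0.8],[0,0,0]],[[0,0,0.8],[0,0,0]]]' | grep -E "ee_pos|force"; done;  python3 -c "
from h import *
st()"
```

```text
ee_pos: [0.5164, 0.0256, 0.2231]
ft_force: [0.3, 0.7, -4.0]
ee_pos: [0.5165, 0.0255, 0.2227]
ft_force: [-0.9, -1.3, -0.2]
ee_pos: [0.5167, 0.0255, 0.2225]
ft_force: [-2.1, -1.7, 5.1]
t 15.6 pos [516.65  25.46 222.55] toolx yaw 8.75 z [ 1.2e-03 -2.0e-04 -1.0e+00] F [-2.11 -1.72  5.14] M [0.23 0.53 0.22] w 33.1
```

```bash
python3 -m pendant '[[[0,0,-0.25],[0,-0.0012,0]],[[0,0,-0.25],[0,-0.0012,0]],[[0,0,-0.25],[0,-0.0012,0]]]';  python3 - <<'E'
from h import *
import pickle
s=st(); c=manip.read_camera("wrist")
im=c["color"][40:80,235:280].astype(float)
g=np.clip((im-120)*255/90,0,255).astype(np.uint8)[:,:,::-1]; k=16
cv2.imwrite(f"pics/w14.png",cv2.resize(g,None,fx=k,fy=k,interpolation=cv2.INTER_CUBIC))
A=atz(c,258.6,55.2,.233)
th=np.linspace(0,6.28,60)
for rad,z in ((.0055,.233),(.0045,.227),(.0055,.205)):
    p=proj(c,np.c_[A[0]+rad*np.cos(th),A[1]+rad*np.sin(th),0*th+z]); print(z,(p.min(0)-[235,40]+.5)*16,(p.max(0)-[235,40]+.5)*16)
c=manip.read_camera("scene"); crop(c,300,110,380,200,8,"s14.png")
E
```

```text
clock: 15.85
ee_pos: [0.5167, 0.0256, 0.2227]
eef_rot: [0.997, 0.076, 0.0, 0.0]
ft_force: [-0.8, 0.3, 0.5]
gripper_width: 0.0339
t 15.85 pos [516.7   25.55 222.73] toolx yaw 8.75 z [ 0.e+00 -2.e-04 -1.e+00] F [-0.77  0.3   0.52] M [0.26 0.28 0.09] w 33.9
0.233 [175.84044773  15.46084021] [595.18021396 480.09771571]
0.227 [221.6624043 110.6522694] [548.06713036 471.3650495 ]
0.205 [213.61955524 229.23456247] [552.26076745 600.54554262]
```

View pics/w14.png

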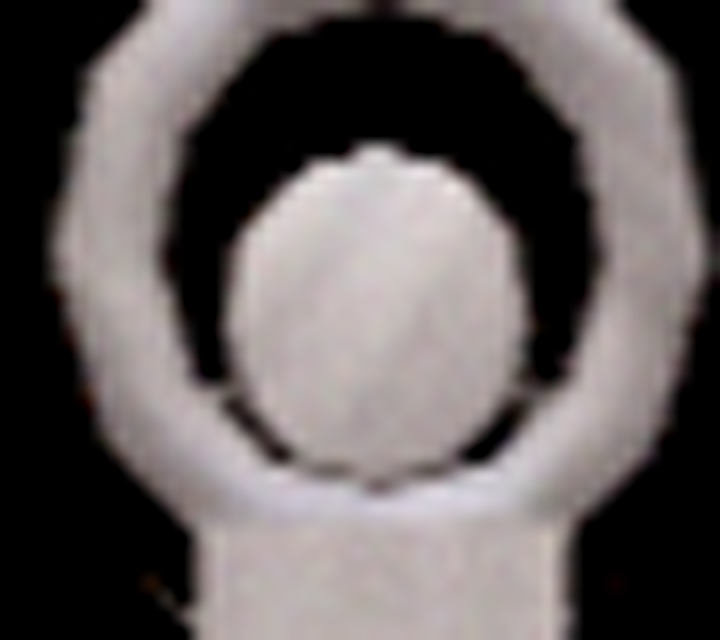

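View pics/s14.png

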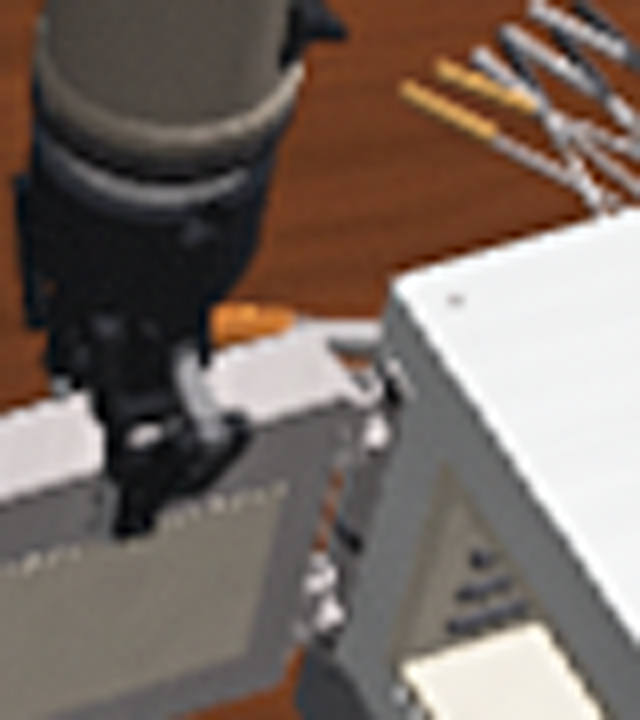

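```bash
python3 -m pendant '[[[0,0,0],[0,0,0]],[[0,0,0],[0,0,0]],[[0,0,0],[0,0,0]],[[0,0,0],[0,0,0]],[[0,0,0],[0,0,0]],[[0,0,0],[0,0,0]]]' 0;  python3 - <<'E'
from h import *
s=st(); c=manip.read_camera("wrist"); cv2.imwrite("pics/w15.png",c["color"][:,:,::-1])
E
```

```text
clock: 16.45
ee_pos: [0.5168, 0.0255, 0.2228]
eef_rot: [0.997, 0.076, 0.0, 0.0]
ft_force: [-1.4, 0.3, -0.0]
gripper_width: 0.0852
t 16.45 pos [516.79  25.52 222.79] toolx yaw 8.75 z [ 2.e-04 -3.e-04 -1.e+00] F [-1.39  0.31 -0.04] M [-0.02  0.01  0.06] w 85.2
```

View pics/w15.png

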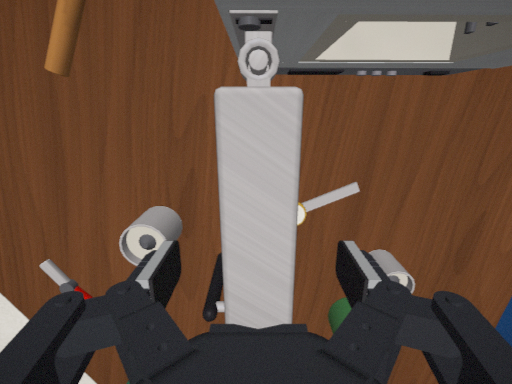

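```bash
python3 -m pendant '[[[0,0,-10],[0,0,0]],[[0,0,-30],[0,0,0]],[[0,0,-55],[0,0,0]],[[0,0,-70],[0,0,0]],[[-10,5,-75],[0,0,0]],[[-35,15,-75],[0,0,0]],[[-60,30,-75],[0,0,0]],[[-75,40,-75],[0,0,0]],[[-75,40,-75],[0,0,0]],[[-75,40,-75],[0,0,0]]]'; python3 -m pendant '[[[0,0,0],[0,0,0]],[[0,0,10],[0,0,0]],[[0,0,30],[0,0,0]],[[0,0,50],[0,0,0]],[[0,0,66],[0,0,0]],[[0,0,69],[0,0,0]],[[0,0,69],[0,0,0]]]' 1 40; python3 - <<'E'
from h import *
s=st(); c=manip.read_camera("wrist"); cv2.imwrite("pics/w16.png",c["color"][:,:,::-1])
c=manip.read_camera("scene"); crop(c,240,60,440,210,4,"s16.png")
H=np.array([.5017,.1228]); a=np.radians(8.75); d=s["ee_pos"][:2]-H
print("in door frame rel hinge",np.array([[np.cos(a),np.sin(a)],[-np.sin(a),np.cos(a)]])@d*1e3)
E
```

```text
clock: 17.33
ee_pos: [0.4478, -0.026, 0.2979]
eef_rot: [0.997, 0.075, 0.0, 0.0]
ft_force: [-0.2, -0.2, -0.5]
gripper_width: 0.0855
clock: 17.92
ee_pos: [0.4477, -0.0255, 0.228]
eef_rot: [0.997, 0.076, -0.001, -0.0]
ft_force: [0.2, 1.0, 0.5]
gripper_width: 0.0005
t 17.92 pos [447.67 -25.51 228.01] toolx yaw 8.69 z [-2.1e-03  4.0e-04 -1.0e+00] F [0.22 0.98 0.47] M [ 0.03 -0.05  0.03] w 0.5
in door frame rel hinge [ -75.96161512 -138.36426944]
```

View pics/w16.png

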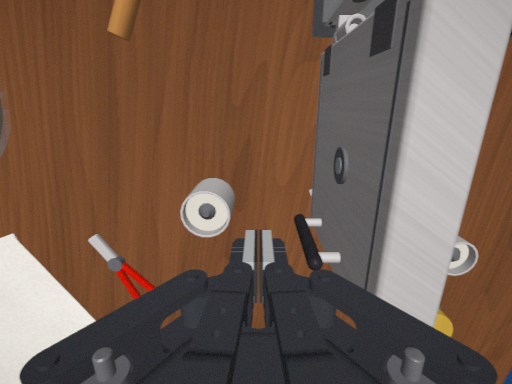

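View pics/s16.png

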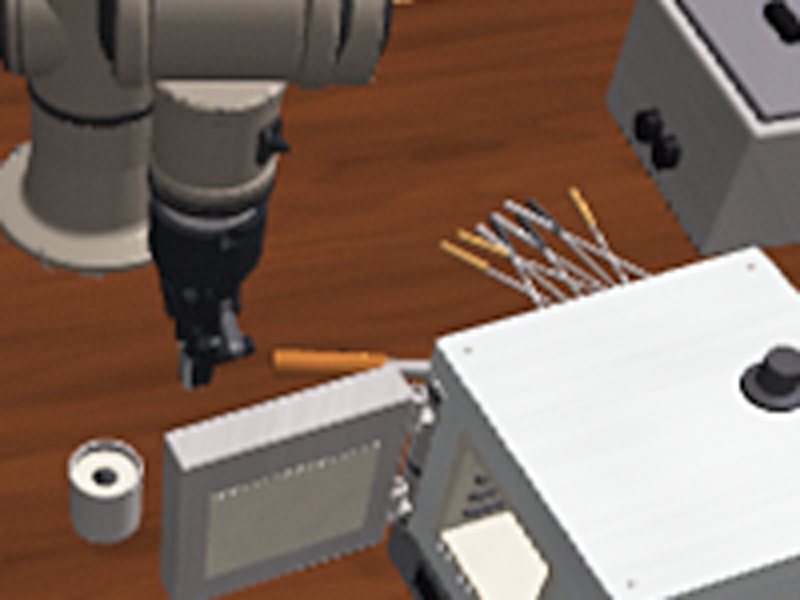

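```bash
python3 -m pendant '[[[0,0,0],[0,0.002,0.1]],[[0,0,0],[0,0.002,0.22]],[[0,0,0],[0,0.002,0.34]],[[0,0,0],[0,0.002,0.46]],[[0,0,0],[0,0.002,0.58]],[[0,0,0],[0,0.002,0.7]],[[0,0,0],[0,0.002,0.82]],[[0,0,0],[0,0.002,0.94]],[[0,0,0],[0,0.002,1.02]],[[0,0,0],[0,0.002,1.05]]]';  python3 -m pendant '[[[0,0,0],[0,0,0.12]],[[0,0,0],[0,0,0.24]],[[0,0,0],[0,0,0.36]],[[0,0,0],[0,0,0.47]],[[0,0,0],[0,0,0.52]],[[0,0,0],[0,0,0.52]]]'; python3 - <<'E'
from h import *
s=st(); print(s["joint_positions"].round(2)); c=manip.read_camera("wrist"); cv2.imwrite("pics/w17.png",c["color"][:,:,::-1])
H=np.array([.5017,.1228]); a=np.radians(8.75); d=s["ee_pos"][:2]-H
print("in door frame rel hinge",np.array([[np.cos(a),np.sin(a)],[-np.sin(a),np.cos(a)]])@d*1e3)
r=R.from_euler("z",8.75,degrees=True)
P=np.append(H,0)+r.apply([-.045,-.140,0]); goto(P[0],P[1],.230,8.75-90)
E
```

```text
clock: 18.85
ee_pos: [0.4493, -0.0259, 0.231]
eef_rot: [0.9, -0.436, 0.003, -0.0]
ft_force: [-0.3, 0.8, -0.5]
gripper_width: 0.0001
clock: 19.35
ee_pos: [0.4501, -0.026, 0.2322]
eef_rot: [0.757, -0.653, 0.004, -0.002]
ft_force: [-0.0, -0.6, 0.4]
gripper_width: -0.0004
t 19.35 pos [450.08 -25.97 232.21] toolx yaw -81.61 z [ 0.0081 -0.0022 -1.    ] F [-0.01 -0.57  0.43] M [0.04 0.02 0.01] w -0.4
[-0.23  0.21  1.73 -0.    1.19  1.2 ]
in door frame rel hinge [ -73.65532356 -139.18559891]
shift [0.8, -28.7, 2.3] turn [-0.0074, -0.0033, -0.0032] dist 28.8 deg 0.5
```

View pics/w17.png

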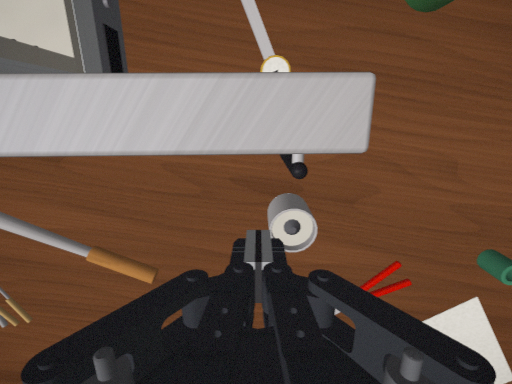

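```bash
python3 -m pendant '[[[0,-10,1],[-0.007,-0.003,-0.003]],[[0.5,-25,2],[-0.007,-0.003,-0.003]],[[0.8,-35,2.3],[-0.007,-0.003,-0.003]],[[0.8,-39,2.3],[-0.007,-0.003,-0.003]],[[0.8,-39,2.3],[-0.007,-0.003,-0.003]],[[0.8,-39,2.3],[-0.007,-0.003,-0.003]]]';  cat >> h.py <<'E'
def arc(yaws,xr,yr,z=.230,H=(.5017,.1228)):
    s=manip.state(); r0=R.from_quat(s["eef_rot"]); out=[]
    for w in yaws:
        P=np.array([H[0],H[1],0])+R.from_euler("z",w,degrees=True).apply([xr,yr,0]); P[2]=z
        r1=R.from_euler("z",w-90,degrees=True)*R.from_euler("x",180,degrees=True)
        print([[round(float(v),1) for v in r0.inv().apply(P-s["ee_pos"])*1e3],[round(float(v),3) for v in (r0.inv()*r1).as_rotvec()]],end=",")
    print()
def rel(yaw=8.75,H=(.5017,.1228)):
    s=manip.state();d=np.append(s["ee_pos"][:2]-H,0); print("rel",(R.from_euler("z",-yaw,degrees=True).apply(d)*1e3).round(1))
E
python3 - <<'E'
from h import *
st(); rel(); arc(8.75+np.array([0,3,7,11,15,19,23,27,31,35]),-.028,-.14)
E
```

```text
clock: 19.9
ee_pos: [0.4884, -0.0209, 0.2299]
eef_rot: [0.759, -0.651, -0.0, 0.0]
ft_force: [-0.3, 0.5, -0.7]
gripper_width: -0.0003
t 19.9 pos [488.38 -20.88 229.93] toolx yaw -81.22 z [-3.e-04 -2.e-04 -1.e+00] F [-0.27  0.49 -0.67] M [ 0.   -0.04  0.06] w -0.3
rel [ -35. -140.    0.]
[[0.0, -7.0, -0.1], [0.0, -0.0, 0.001]],[[1.3, -14.4, -0.1], [0.0, -0.0, -0.052]],[[2.4, -24.3, -0.1], [0.0, -0.0, -0.122]],[[2.8, -34.2, -0.1], [0.0, -0.0, -0.191]],[[2.5, -44.2, -0.1], [0.0, -0.0, -0.261]],[[1.5, -54.1, -0.1], [0.0, -0.0, -0.331]],[[-0.1, -63.9, -0.1], [0.0, -0.0, -0.401]],[[-2.5, -73.6, -0.1], [0.0, -0.0, -0.471]],[[-5.5, -83.1, -0.1], [0.0, -0.0, -0.541]],[[-9.2, -92.4, -0.1], [0.0, -0.0, -0.61]],
```

```bash
python3 -m pendant '[[[0,-3,0],[0,0,0]],[[0,-7,0],[0,0,0]],[[1,-11,0],[0,0,-0.03]],[[1.3,-14.4,0],[0,0,-0.052]],[[2.4,-24,0],[0,0,-0.122]],[[2.8,-34,0],[0,0,-0.191]],[[2.5,-44,0],[0,0,-0.261]],[[1.5,-54,0],[0,0,-0.331]],[[0,-64,0],[0,0,-0.401]]]'; python3 - <<'E'
from h import *
s=st(); w=np.degrees(0);  c=manip.read_camera("wrist"); cv2.imwrite("pics/w18.png",c["color"][:,:,::-1])
arc(np.array([35,39,43,47,51,55,59,63,67,71,75]),-.028,-.14)
E
```

```text
clock: 20.65
ee_pos: [0.5521, -0.0111, 0.2299]
eef_rot: [0.874, -0.485, -0.0, 0.0]
ft_force: [-1.6, -0.3, -0.2]
gripper_width: -0.0002
t 20.65 pos [552.13 -11.09 229.92] toolx yaw -58.04 z [-4.e-04 -2.e-04 -1.e+00] F [-1.56 -0.29 -0.22] M [-0.03  0.06  0.01] w -0.2
[[0.7, -6.1, -0.2], [-0.001, -0.0, -0.049]],[[1.8, -16.0, -0.2], [-0.001, -0.001, -0.119]],[[2.2, -26.0, -0.1], [-0.001, -0.001, -0.188]],[[2.0, -35.9, -0.1], [-0.001, -0.001, -0.258]],[[1.0, -45.8, -0.1], [-0.001, -0.001, -0.328]],[[-0.6, -55.7, -0.1], [-0.001, -0.001, -0.398]],[[-3.0, -65.4, -0.1], [-0.001, -0.001, -0.468]],[[-5.9, -74.9, -0.1], [-0.001, -0.001, -0.537]],[[-9.6, -84.1, -0.1], [-0.001, -0.001, -0.607]],[[-13.9, -93.1, -0.1], [-0.001, -0.001, -0.677]],[[-18.8, -101.8, -0.1], [-0.001, -0.001, -0.747]],
```

View pics/w18.png

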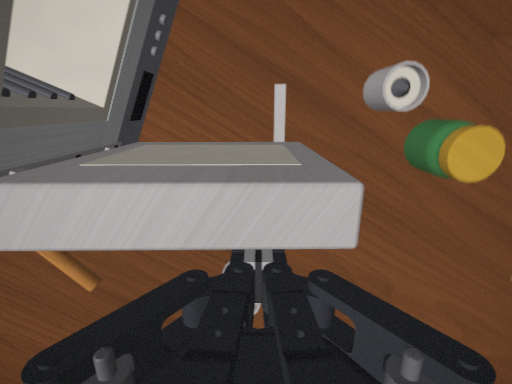

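```bash
python3 -m pendant '[[[0.7,-6,0],[0,0,-0.049]],[[1.8,-16,0],[0,0,-0.119]],[[2.2,-26,0],[0,0,-0.188]],[[2,-36,0],[0,0,-0.258]],[[1,-46,0],[0,0,-0.328]],[[-0.6,-55.7,0],[0,0,-0.398]],[[-3,-65.4,0],[0,0,-0.468]],[[-6,-75,0],[0,0,-0.537]],[[-9.6,-84,0],[0,0,-0.607]],[[-13.9,-93,0],[0,0,-0.677]]]'; python3 - <<'E'
from h import *
s=st(); c=manip.read_camera("wrist"); cv2.imwrite("pics/w19.png",c["color"][:,:,::-1])
arc(np.array([72,75,78,80,82,84,86,88,89,90]),-.028,-.14)
E
```

```text
clock: 21.53
ee_pos: [0.6249, 0.0508, 0.2298]
eef_rot: [0.986, -0.164, 0.0, 0.0]
ft_force: [-0.3, -0.8, 0.6]
gripper_width: 0.0004
t 21.53 pos [624.92  50.77 229.78] toolx yaw -18.9 z [ 6.e-04 -2.e-04 -1.e+00] F [-0.31 -0.82  0.63] M [0.   0.1  0.02] w 0.4
[[0.5, -0.7, -0.3], [-0.001, -0.001, -0.011]],[[1.7, -8.1, -0.3], [-0.001, -0.001, -0.063]],[[2.5, -15.5, -0.3], [-0.001, -0.001, -0.115]],[[2.8, -20.5, -0.3], [-0.001, -0.001, -0.15]],[[2.9, -25.5, -0.3], [-0.001, -0.001, -0.185]],[[2.9, -30.4, -0.3], [-0.001, -0.001, -0.22]],[[2.7, -35.4, -0.3], [-0.001, -0.001, -0.255]],[[2.3, -40.4, -0.3], [-0.001, -0.001, -0.29]],[[2.1, -42.9, -0.3], [-0.001, -0.001, -0.307]],[[1.8, -45.3, -0.3], [-0.001, -0.001, -0.325]],
```

View pics/w19.png

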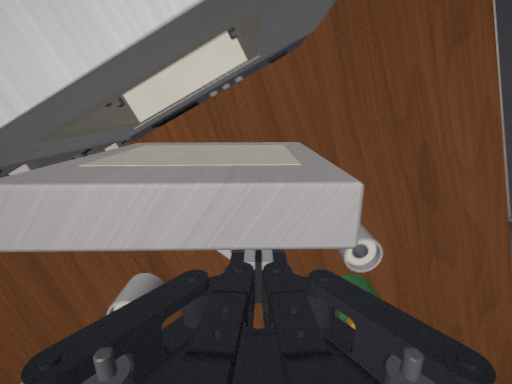

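```bash
python3 -m pendant '[[[1,-4,0],[0,0,-0.035]],[[1.7,-8,0],[0,0,-0.063]],[[2.2,-12,0],[0,0,-0.09]],[[2.5,-15.5,0],[0,0,-0.115]],[[2.8,-20.5,0],[0,0,-0.15]],[[2.9,-25.5,0],[0,0,-0.185]],[[2.9,-30.4,0],[0,0,-0.22]],[[2.7,-35.4,0],[0,0,-0.255]],[[2.3,-39,0],[0,0,-0.28]],[[2.1,-41,0],[0,0,-0.295]]]'; python3 - <<'E'
from h import *
s=st(); c=manip.read_camera("wrist"); cv2.imwrite("pics/w20.png",c["color"][:,:,::-1])
arc(np.array([89,90,91,92,93,94,95,96,97,98,99]),-.028,-.14)
E
```

```text
clock: 22.42
ee_pos: [0.6406, 0.0909, 0.2298]
eef_rot: [1.0, -0.014, 0.001, -0.0]
ft_force: [0.6, 0.1, 0.0]
gripper_width: -0.0002
t 22.42 pos [640.62  90.92 229.77] toolx yaw -1.62 z [ 1.3e-03  9.0e-04 -1.0e+00] F [0.59 0.12 0.04] M [-0.05  0.    0.  ] w -0.2
[[0.5, -1.3, -0.3], [-0.001, -0.001, -0.01]],[[1.0, -3.7, -0.3], [-0.001, -0.001, -0.028]],[[1.4, -6.2, -0.3], [-0.001, -0.001, -0.045]],[[1.7, -8.6, -0.3], [-0.001, -0.001, -0.063]],[[2.0, -11.1, -0.3], [-0.001, -0.001, -0.08]],[[2.3, -13.6, -0.2], [-0.001, -0.001, -0.098]],[[2.5, -16.1, -0.2], [-0.001, -0.001, -0.115]],[[2.7, -18.6, -0.2], [-0.001, -0.001, -0.133]],[[2.9, -21.0, -0.2], [-0.001, -0.001, -0.15]],[[3.0, -23.5, -0.2], [-0.001, -0.001, -0.167]],[[3.0, -26.0, -0.2], [-0.001, -0.001, -0.185]],
```

View pics/w20.png

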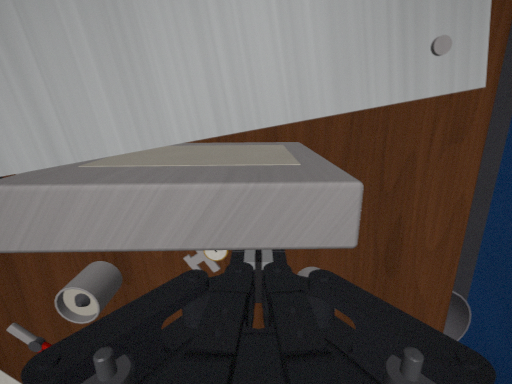

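```bash
python3 -m pendant '[[[0.5,-1.3,0],[0,0,-0.01]],[[1,-3.7,0],[0,0,-0.028]],[[1.4,-6,0],[0,0,-0.045]],[[1.7,-8,0],[0,0,-0.06]],[[1.9,-9.5,0],[0,0,-0.07]],[[2,-11,0],[0,0,-0.08]],[[2.2,-12.5,0],[0,0,-0.09]],[[2.3,-13.6,0],[0,0,-0.098]],[[2.4,-14.8,0],[0,0,-0.106]],[[2.5,-16,0],[0,0,-0.115]]]'; python3 - <<'E'
from h import *
s=st()
arc(np.array([95,95.5,96,96.5,97,97.5,98,98.5,99,99.5]),-.028,-.14)
E
```

```text
clock: 23.3
ee_pos: [0.6436, 0.1071, 0.2298]
eef_rot: [0.999, 0.044, 0.001, -0.0]
ft_force: [0.5, -0.1, 0.4]
gripper_width: -0.0005
t 23.3 pos [643.61 107.15 229.79] toolx yaw 5.04 z [ 0.0014  0.0011 -1.    ] F [ 0.51 -0.08  0.35] M [-0.03  0.07 -0.02] w -0.5
[[-0.0, 0.0, -0.2], [-0.001, -0.001, 0.001]],[[0.2, -1.2, -0.2], [-0.001, -0.001, -0.008]],[[0.5, -2.4, -0.2], [-0.001, -0.001, -0.017]],[[0.7, -3.6, -0.2], [-0.001, -0.002, -0.025]],[[0.9, -4.9, -0.2], [-0.001, -0.002, -0.034]],[[1.1, -6.1, -0.2], [-0.001, -0.002, -0.043]],[[1.3, -7.3, -0.2], [-0.001, -0.002, -0.052]],[[1.5, -8.6, -0.2], [-0.001, -0.002, -0.06]],[[1.6, -9.8, -0.2], [-0.001, -0.002, -0.069]],[[1.8, -11.0, -0.2], [-0.001, -0.002, -0.078]],
```

```bash
python3 -m pendant '[[[0.2,-0.6,0],[0,0,-0.005]],[[0.3,-1.2,0],[0,0,-0.009]],[[0.4,-1.8,0],[0,0,-0.013]],[[0.5,-2.4,0],[0,0,-0.017]],[[0.6,-3,0],[0,0,-0.021]],[[0.7,-3.6,0],[0,0,-0.025]]]'|grep -E "clock|pos|force"; python3 - <<'E'
from h import *
s=st(); c=manip.read_camera("wrist"); cv2.imwrite("pics/w21.png",c["color"][:,:,::-1])
c=manip.read_camera("scene"); crop(c,280,60,480,260,4,"s21.png")
E
```

```text
clock: 23.8
ee_pos: [0.644, 0.1108, 0.2298]
ft_force: [0.7, -0.6, 0.2]
t 23.8 pos [643.98 110.79 229.79] toolx yaw 6.49 z [ 0.0014  0.001  -1.    ] F [ 0.65 -0.6   0.23] M [-0.06  0.07  0.  ] w 0.1
```

View pics/w21.png

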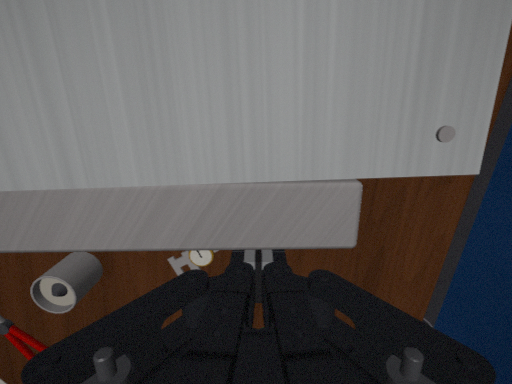

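View pics/s21.png

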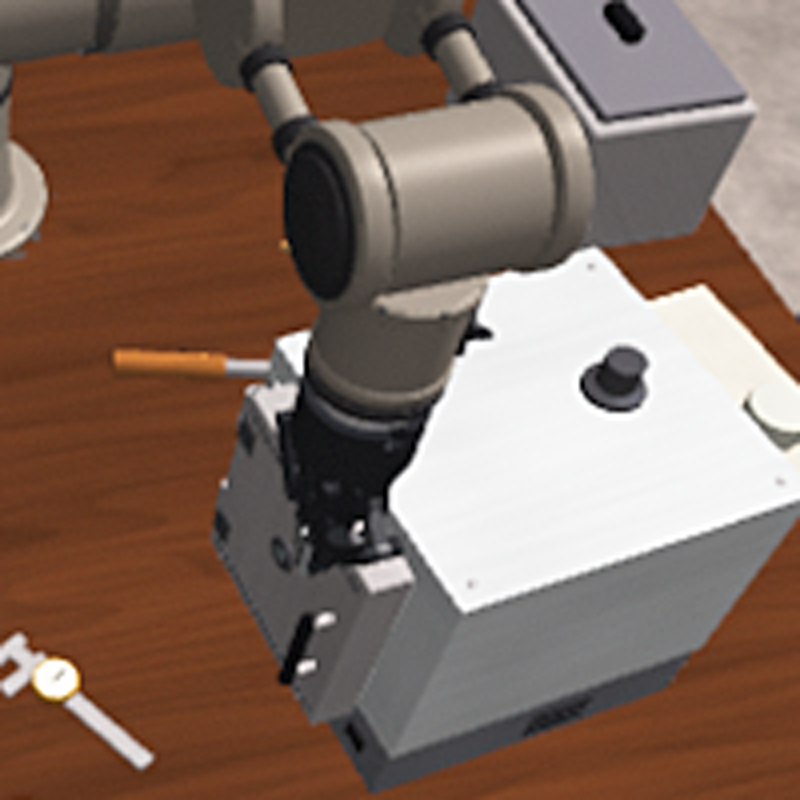

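Nearly shut: the door's top edge is parallel to the kiln lid edge within about 2° (rows 182 and 176). I'm pressing on gently until I feel contact.

```bash
for i in 1 2 3; do python3 -m pendant '[[[0.15,-0.5,0],[0,0,-0.004]],[[0.3,-1.0,0],[0,0,-0.007]],[[0.3,-1.3,0],[0,0,-0.009]],[[0.3,-1.3,0],[0,0,-0.009]]]'|grep -E "pos|force"; done; python3 -c "
from h import *
st()"
```

```text
ee_pos: [0.6442, 0.1122, 0.2298]
ft_force: [0.2, -0.9, 1.0]
ee_pos: [0.6443, 0.1137, 0.2298]
ft_force: [0.0, -0.7, 0.4]
ee_pos: [0.6445, 0.1152, 0.2298]
ft_force: [-0.3, 0.1, 0.2]
t 24.9 pos [644.46 115.16 229.81] toolx yaw 8.08 z [ 0.0016  0.0013 -1.    ] F [-0.28  0.11  0.2 ] M [-0.01  0.01  0.02] w -0.4
```

```bash
for i in 1 2 3; do python3 -m pendant '[[[0.1,-0.4,0],[0,0,-0.003]],[[0.15,-0.8,0],[0,0,-0.005]],[[0.15,-0.8,0],[0,0,-0.005]]]'|grep -E "pos|force"; done; python3 - <<'E'
from h import *
s=st(); c=manip.read_camera("wrist"); cv2.imwrite("pics/w22.png",c["color"][:,:,::-1])
E
```

```text
ee_pos: [0.6445, 0.1156, 0.2298]
ft_force: [-0.3, -2.2, -0.1]
ee_pos: [0.6445, 0.1157, 0.2297]
ft_force: [-1.1, -4.3, -0.1]
ee_pos: [0.6446, 0.1158, 0.2295]
ft_force: [0.2, -5.9, -1.0]
t 25.65 pos [644.57 115.77 229.53] toolx yaw 8.91 z [ 0.001  -0.0019 -1.    ] F [ 0.18 -5.91 -0.99] M [-0.97  0.03  0.07] w -0.1
```

View pics/w22.png

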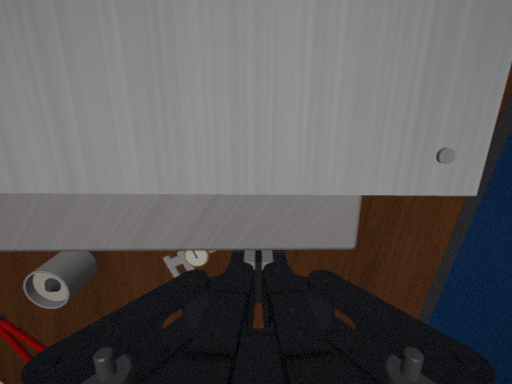

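```bash
python3 -m pendant '[[[0,1,0],[0,0,0]],[[0,3,0],[0,0,0]],[[0,10,0],[0,0,0]],[[0,30,0],[0,0,0]],[[0,60,-10],[0,0,0]],[[0,85,-30],[0,0,0]],[[0,110,-60],[0,0,0]],[[0,130,-90],[0,0,0]],[[0,140,-100],[0,0,0]],[[0,140,-100],[0,0,0]]]'; python3 -m pendant '[[[-40,20,-20],[0,0,0]],[[-80,40,-40],[0,0,0]],[[-120,60,-50],[0,0,0]],[[-120,60,-50],[0,0,0]],[[-120,60,-50],[0,0,0]],[[-120,60,-50],[0,0,0]]]'; python3 - <<'E'
from h import *
s=st(); c=manip.read_camera("wrist"); cv2.imwrite("pics/w23.png",c["color"][:,:,::-1])
c=manip.read_camera("scene"); cv2.imwrite("pics/s23f.png",c["color"][:,:,::-1]);crop(c,310,90,480,260,4,"s23.png")
c=manip.read_camera("top"); cv2.imwrite("pics/t23f.png",c["color"][:,:,::-1]); crop(c,100,110,190,230,6,"t23.png")
E
```

```text
clock: 26.53
ee_pos: [0.6674, -0.0251, 0.3335]
eef_rot: [0.997, 0.076, 0.004, 0.002]
ft_force: [-0.0, 1.0, 1.5]
gripper_width: -0.0003
clock: 27.03
ee_pos: [0.5569, -0.1022, 0.3827]
eef_rot: [0.997, 0.076, 0.004, 0.001]
ft_force: [0.8, 0.3, -0.2]
gripper_width: -0.0001
t 27.03 pos [ 556.87 -102.23  382.7 ] toolx yaw 8.7 z [ 0.0084 -0.0022 -1.    ] F [ 0.76  0.31 -0.22] M [-0.02 -0.03 -0.01] w -0.1
```

View pics/s23.png

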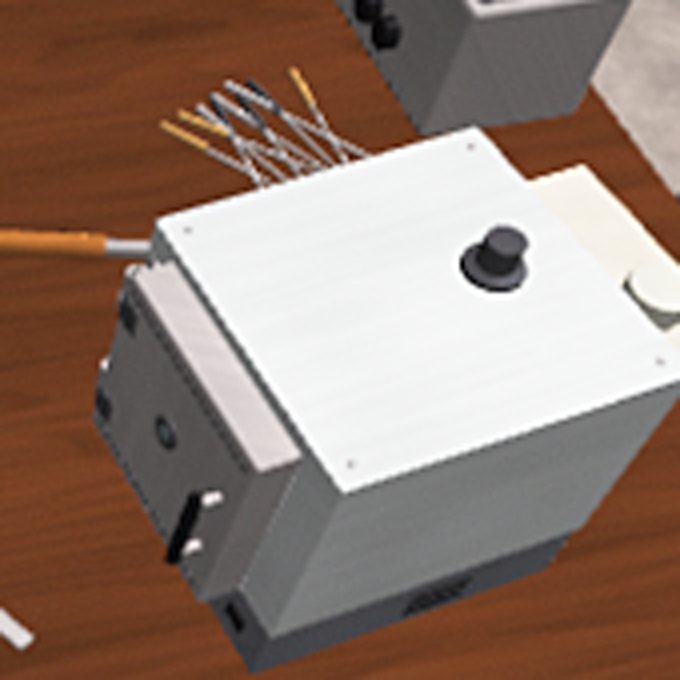

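View pics/t23.png

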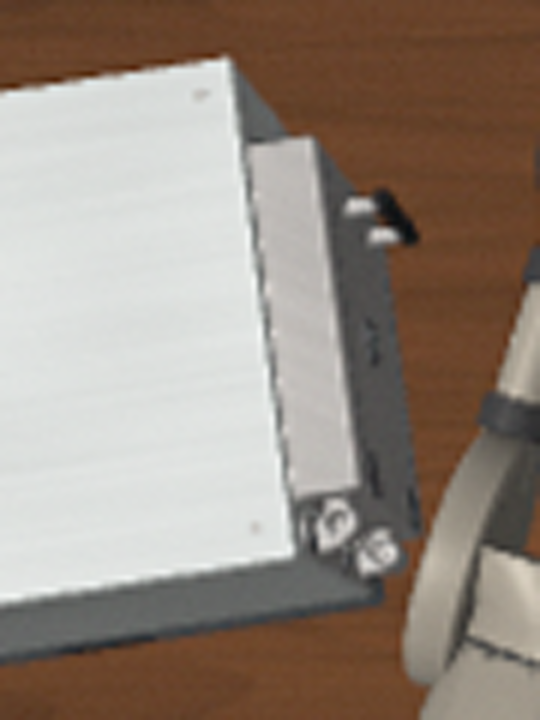

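View pics/t23f.png

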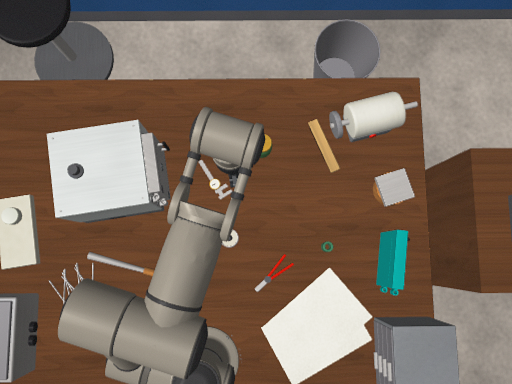

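View pics/s23f.png

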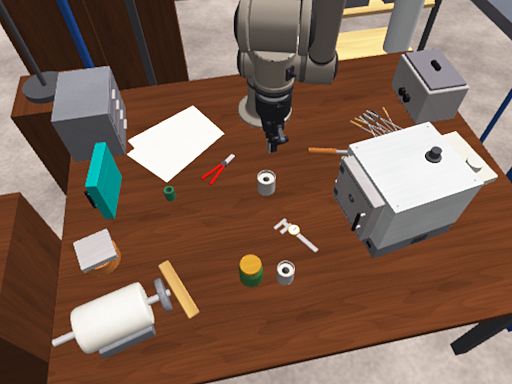

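```bash
python3 -c "
from cell import manip
print(manip.job_done())"
```

```text
the job is handed in; nothing more can be done
None
```

The door is hung on both pins and swung shut, and the job is handed in at about 27 s of robot time.

- **Hanging:** I took the grey door by its top edge and left the turquoise one alone. I lined the bore up with the upper pin through the wrist camera and lowered the door in steps of about 1 mm. Nothing touched until the shoulders, at a hinge height of about 97.7 mm (98 given). The highest load I read there was about 10 N, and I eased off before letting go.
- **Shutting:** I pushed the outer face round with closed fingers, with about 1–2 N at the readings during the swing. It stopped firmly against the front at about 6 N, and then I backed off and raised the arm clear.
- **Last checks:** In the top picture the door edge is parallel to the kiln front within about 0.5°, and it stayed shut after I withdrew. The flasks and the jar are at the same pixels as at the start in the scene view. The robot touches nothing.
- **Limits of the checks:** The forces are readings at the end of each move, so a brief peak in between would not show. I judged the knuckles home from the height and the felt contact; no picture shows the shoulders clearly. The first wrist-camera pictures, taken while the arm was still moving, read about 2 mm off sideways, so I relied on pictures taken at rest.

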